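# Clean the measuring microscope's stage glass with the brush

## Task

Take the cleaning brush from its sloped rest, dip its bristles well into the tall narrow cup, then, reaching in slantwise under the microscope head, gently wipe once across the middle of the round stage glass with the bristles, starting on the pillar's side and staying in contact until well past the middle on the opposite side. Then dip the bristles well into the low wide pot to rinse them, and set the brush back in its rest as you found it, still holding it until it lies there. Do not bump the microscope's head, press hard on the glass, or shift or tip the cup, the pot or the other things on the bench.

Things in the scene. Friction and masses are not known exactly. Their poses are not given: they have to be found in the camera images.
- brush: Cleaning brush, 165 mm. Origin at the relaxed tip, z along it to the handle's end. Black bristles 0-30 mm from the tip (17 mm across, the last 10 mm tapering to 8), steel ferrule to 85 mm (18 mm across), square light-wood handle 16 x 16 mm, faces square to x and y, to 165 mm. 0.09 kg, centre of mass about 64 mm from the tip. Starts in the rest, handle up, leaning 35 degrees from vertical.
- brush_grip (a point): Point on the brush's axis 125 mm from the tip, a good place to grip the handle (above it 40 mm of handle remain); pinch across the brush's y.
- brush_mid (a point): Point on the brush's axis, 70 mm from the relaxed tip.
- brush_tip (a point): End of the bristles, on the axis. The bristles are sprung: they push in along the brush by up to 12 mm at 350 N/m, then are rigid; this point moves up the brush as they do.
- rest: Fixed steel rest, origin under its 140 x 90 x 10 mm base plate; x level, away from the robot, z up. A V trough 82 mm long leans 35 degrees from vertical, rising along (-0.574, 0, 0.819), its upper end towards the robot. The V (90 degrees, plates 34 mm wide, 4 mm thick) opens along (0.819, 0, 0.574); a heel plate closes the bottom. The brush lies in it tip down, handle clear above.
- rest_seat (a point): Middle of the heel's upper face, where the tip of the brush rests, on the trough's axis (the axis of the lying brush).
- rest_high (a point): Point on the same axis, 70 mm up from rest_seat; brush_mid lies here when the brush is home.
- tall_cup: Loose steel cup, the tall narrow one: 90 mm high, 72 mm across the rim, narrowing slightly downwards, wall 3 mm, open top, empty, 0.35 kg. Origin under its foot.
- tall_cup_rim (a point): Centre of the tall cup's mouth, 90 mm up; the inner floor is 86 mm below it.
- low_pot: Loose steel pot, the low wide one: 55 mm high, 92 mm across the rim, wall 3 mm, with black wire loop handles on its +y and -y sides (to 80 mm from the axis, 47 mm up), open top, empty, 0.4 kg. Origin under its foot.
- low_pot_rim (a point): Centre of the low pot's mouth, 55 mm up; the inner floor is 51 mm below it.
- scope: Measuring microscope, fixed. Origin on the bench under the stage's centre; x away from the robot, y to its pillar, z up. Black base x -110..110, y -100..200 mm, 56 mm high; round metal stage, radius 88 mm, up to 72 mm; pillar x -25..45, y 135..195 mm, 396 mm high, focus knobs on its x faces (to x -55 and 75) at 300 mm height. Open towards the robot (-x).
- glass: Round stage glass, 80 mm across, 4 mm thick, fixed in the middle of the stage. Origin under it; axes as scope.
- glass_mid (a point): Centre of the glass's upper face, 76 mm above the bench; axes as scope: +y is the pillar's side.
- scope_head: White head fixed to the pillar over the glass. Origin on its underside, 92 mm above the glass's upper face, straight over glass_mid; axes as scope. Spans x -45..45, y -45..145 mm, 85 mm high; above it a camera tower to 220 mm within 43 mm of the origin's axis; a lens 48 mm across hangs 18 mm below it.
- fitting_a: Bystander: brass fitting, 62 mm tall, 34 mm across, standing among the vessels. Origin under it.
- fitting_b: Bystander: brass fitting like the other, nearer the robot.
- caliper: Bystander: caliper lying flat, 180 mm long, 12 mm high. Origin under its middle.
- loupe: Bystander: black eye loupe, 50 mm tall, 44 mm across. Origin under it.
- bottle: Bystander: white bottle, 130 mm tall, 56 mm across. Origin under it.
- pencil: Bystander: white pencil, 165 mm long, 8 mm thick, lying. Origin under its middle.
There are look-alikes about, which are no part of the job. What is shaped like the low_pot but brown, green or red is not meant.

How it is judged:
By the outcome, as a careful person would: the job done as asked, in the order asked, and still so for the second after the job is handed in, with the robot touching nothing.
It also fails if it takes over 72 s, if anything falls off the work surface, if the arm or the gripper's body presses on something with over 40 N, if the wrist force passes 120 N, or if a joint passes its speed limit or range.

## Robot

A 6-joint arm with a two-finger parallel gripper is mounted at the origin on the work surface. World frame = base frame: x ahead of the robot, y to its left, z up, the work surface at z = 0. Lengths are in m, angles in rad, forces in N, time in s.
With the tool pointing down it reaches from about 0.425 to 0.95 m from the base axis. Payload 3.5 kg.
Tool frame: the origin (TCP) lies at the very end of the fingers, on their centre line; the grasp point (between the pads) lies 19 mm behind it; z points along the fingers, y is the line along which they close (so a half turn about z gives the same grasp; the last joint's range is limited). The gripper opens to 85 mm and grips with 20 to 120 N. Pads are 22 mm wide; open, the fingers measure 114 mm over their backs; the gripper's body (76 mm by 85 mm) begins 54 mm behind the grasp point. The pads swing forward as they close: fully open they stand 13 mm farther back than shut.
Start: joints at [1.102, 0.286, 1.577, -0, 1.279, -0.15], TCP at [0.212, 0.641, 0.21] pointing down, gripper open.
Joint ranges: [-2.77, 2.77], [-0.9, 2.22], [0.21, 2.48], [-1.53, 4.67], [0.24, 2.81], [-2.84, 2.84]. Speed limits (rad/s): [2.79, 2.79, 3.14, 3.14, 3.14, 3.14].

## Interface

Orientations are given as a unit quaternion [x, y, z, w].
In Python, from plant import get_state, read_camera, sign_off, recognise gives the robot as it stands.
- The arm moves only by the tool arm_command, never from a script. Its argument "steps" is a list of rows, each an object with "translation": the shift along the tool's x, y, z scaled (see below), a list of three; "twist": the turn, a rotation vector about the tool's x, y, z scaled (see below), a list of three; "fingers": the opening, from -1 (shut) to 1 (fully open). In form: [{"translation": [x, y, z], "twist": [rx, ry, rz], "fingers": fingers}, ...]. A call has 1 to 5 rows; each row is the pose to reach, as a shift and turn from the pose commanded when the call began, along the tool's axes at that moment; what a row does not reach only later rows make up. The controller multiplies each number of a shift by 75 cm and each number of a turn by 60 degrees. A row lasts 1/8 s, in which the tool goes at most 62.5 mm and 10.7 degrees, less where a joint would pass 70% of its speed; a pose out of reach is approached as far as the arm can. A call with a number of a shift or a turn outside -1 to 1 is refused whole. A call with a gripper value outside its range is refused whole. The fingers move at their own pace and stop on an object; "grip_force" is the grip in N (left out, the last holds). Time passes only in rows, so rows that repeat a pose let the fingers close. It gives the time, the measured TCP pose, the force, the opening and the grip force at its end, in the units of the state.
- get_state(): the state, without advancing time (a new reading comes with each control period).
- read_camera(name): name is "side" or "top"; returns a dict with "pixels" (384x512x3 uint8, red, green, blue), "K" (3x3 intrinsics, pixels), "R" (3x3) and "t" (3): a world point X has camera coordinates R X + t. Camera axes: x right, y down, z forward; pixel columns grow to the right and rows downward; lengths in m; the calibration is good to about 2 mm. A picture is of the moment at which its call begins. There is no depth.
- sign_off(): hands the job in; it is judged then, once.
Trained networks look in a picture, given as the dict that the camera call returned (one of the last four; its "shot" number tells which), for a name from the list of things; names that differ only in an ending like _2 or _b are one class to them, and where a whole thing is asked for, a point or a joint stands for the part that bears it (a point fixed in the world has none). Each returns a list of dicts, best first, with "conf" (0 to 1); they miss things now and then, are a little off and sometimes report something else, mostly with a low value. They report only what shows in the picture. A call takes as long as a camera call. They do not tell look-alikes from the thing itself.
- recognise(picture, query): "point" ([row, column] in pixels, amid what is visible of it).
The state is a dict: "time": time; "qpos": joint angles; "dq": joint speeds; "joint_efforts": joint torques, N m; "eef_pos": TCP position; "tcp_rot": TCP orientation; "contact_force": force on the tool from outside, world axes, zero at the start; "wrist_torque": the same for the moment, N m; "opening": opening from 0.0 (shut) to 1.0 (fully open); "finger_force": force on a finger pad.
Only numpy, scipy, OpenCV 4.12 (cv2) and the standard library are available. Lean on these libraries where they do the work, as an engineer would, in place of code of your own. Each camera call takes 0.05 s, during which the arm holds its last target. There are 200 camera calls.

## Working session

There is one attempt and no reset: what is moved stays moved. The work goes in short steps, Python scripts to look and compute and a tool call to move; the robot and the scene stay as the last step left them, time stands still between calls to the robot, and variables do not carry over. Pictures are saved under pics/ and viewed, at most 10 in all, crops included, and the job is handed in when it is done.

Besides the shell and the picture viewer there is one more tool, called as name(argument=value, ...), one argument or row to a line, values as JSON. arm_command: Moves the arm, as the interface text tells. Shifts and turns lie within -1 to 1; 1 stands for 75 cm of shift or 60 degrees of turn. Its arguments: {"type":"object","properties":{"steps":{"type":"array"},"grip_force":{"type":"number"}},"required":["steps"]}

```bash
ls; mkdir -p pics
cat > h.py <<'E'
import numpy as np, cv2, json
from scipy.spatial.transform import Rotation as Rn
def proj(c,X): 
    p=c['K']@(c['R']@np.array(X,float).T+np.array(c['t'])[:,None] if np.ndim(X)>1 else c['R']@np.array(X,float)+c['t'])
    return (p[:2]/p[2]).T
def ray(c,rc):
    d=c['R'].T@np.linalg.solve(c['K'],[rc[1],rc[0],1.]); o=-np.array(c['R']).T@c['t']; return o,d/np.linalg.norm(d)
def tri(obs):
    A=np.zeros((3,3));b=np.zeros(3)
    for c,rc in obs:
        o,d=ray(c,rc);P=np.eye(3)-np.outer(d,d);A+=P;b+=P@o
    X=np.linalg.solve(A,b);return X,[float(np.linalg.norm(proj(c,X)[::-1]-rc)) for c,rc in obs]
def onz(c,rc,z):
    o,d=ray(c,rc);return o+d*(z-o[2])/d[2]
E
python3 - <<'E'
from h import *
from plant import *
s=get_state();print({k:np.round(v,3).tolist() for k,v in s.items()})
for n in('side','top'):
    c=read_camera(n);c={**c,'K':np.array(c['K']),'R':np.array(c['R']),'t':np.array(c['t'])}
    print(n,np.round(-c['R'].T@c['t'],3),np.round(c['R'],3).tolist(),c['K'][0,0])
    cv2.imwrite(f'pics/{n}0.png',cv2.resize(c['pixels'][:,:,::-1],(800,600),interpolation=cv2.INTER_CUBIC))
    for q in ['brush','brush_grip','brush_mid','brush_tip','rest','rest_seat','rest_high','tall_cup','tall_cup_rim','low_pot','low_pot_rim','scope','glass','glass_mid','scope_head','fitting_a','caliper','loupe','bottle','pencil']:
        try: print(q,[(np.round(r['point'],1).tolist(),round(r['conf'],2)) for r in recognise(c,q)][:4])
        except Exception as e: print(q,e)
E
```

```text
pics
{'time': 0.0, 'qpos': [1.102, 0.287, 1.578, 0.0, 1.279, -0.15], 'dq': [-0.0, 0.001, 0.001, 0.001, 0.0, -0.001], 'joint_efforts': [-0.002, -40.598, -29.262, -0.0, 0.006, 0.0], 'eef_pos': [0.211, 0.64, 0.208], 'tcp_rot': [0.159, 0.987, -0.001, -0.0], 'contact_force': [-0.125, 0.81, 0.524], 'wrist_torque': [-0.033, -0.019, -0.011], 'finger_force': 0.0, 'opening': 1.006}
side [1.209 0.986 1.138] [[-0.843, 0.538, 0.016], [0.328, 0.537, -0.777], [-0.427, -0.65, -0.629]] 478.5564944330885
brush [([164.5, 224.4], 0.53)]
brush_grip [([165.6, 224.3], 0.47)]
brush_mid [([165.6, 225.6], 0.67), ([188.0, 222.1], 0.18)]
brush_tip [([233.6, 283.8], 0.32), ([169.2, 227.3], 0.27)]
rest [([188.4, 224.1], 0.83), ([279.9, 291.8], 0.29)]
rest_seat [([190.9, 219.5], 0.91)]
rest_high [([186.3, 218.8], 0.97), ([239.2, 205.4], 0.68), ([222.6, 234.6], 0.59), ([195.7, 270.6], 0.47)]
tall_cup [([190.7, 221.5], 0.66), ([193.2, 274.3], 0.63)]
tall_cup_rim [([201.9, 271.6], 0.78)]
low_pot [([224.3, 231.0], 0.56), ([165.4, 264.5], 0.56), ([245.9, 384.5], 0.55)]
low_pot_rim [([224.5, 230.3], 0.93), ([163.3, 264.
[... 785 characters left out ...]
h [([210.4, 312.7], 0.74)]
tall_cup [([237.0, 254.3], 0.65)]
tall_cup_rim [([237.2, 252.6], 0.95)]
low_pot [([272.0, 325.2], 0.97), ([300.2, 144.2], 0.94), ([120.9, 269.8], 0.8), ([180.3, 257.2], 0.67)]
low_pot_rim [([299.0, 143.0], 0.92), ([272.6, 323.6], 0.83), ([185.4, 254.8], 0.71), ([154.3, 246.1], 0.66)]
scope [([165.0, 135.2], 0.91)]
glass [([184.6, 166.9], 0.42), ([210.4, 314.7], 0.26)]
glass_mid [([155.8, 246.2], 0.67), ([178.7, 166.2], 0.5)]
scope_head [([160.4, 135.8], 0.8)]
fitting_a [([210.9, 247.0], 0.54)]
caliper [([213.8, 365.8], 0.86)]
loupe [([155.6, 245.9], 0.63), ([174.9, 225.7], 0.39), ([211.6, 315.4], 0.26)]
bottle [([160.4, 286.2], 0.6)]
pencil [([182.3, 222.4], 0.66)]
```

View pics/side0.png

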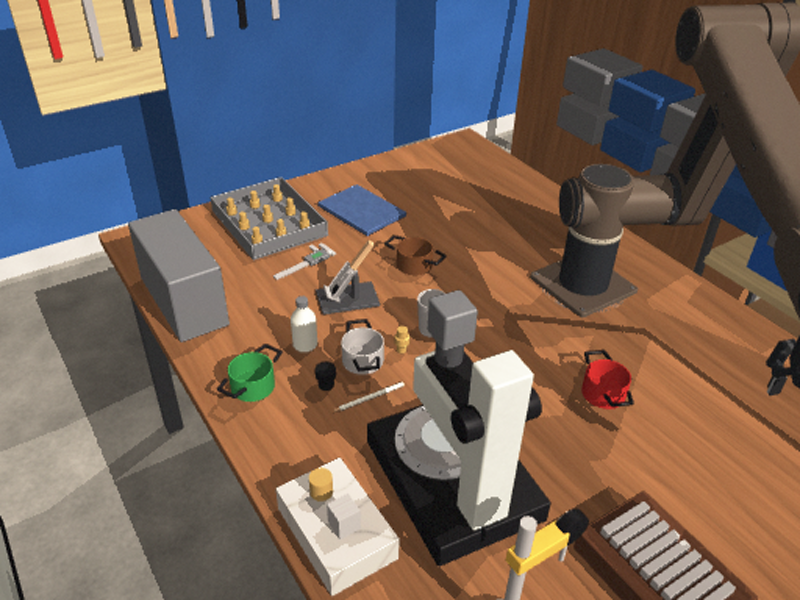

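View pics/top0.png

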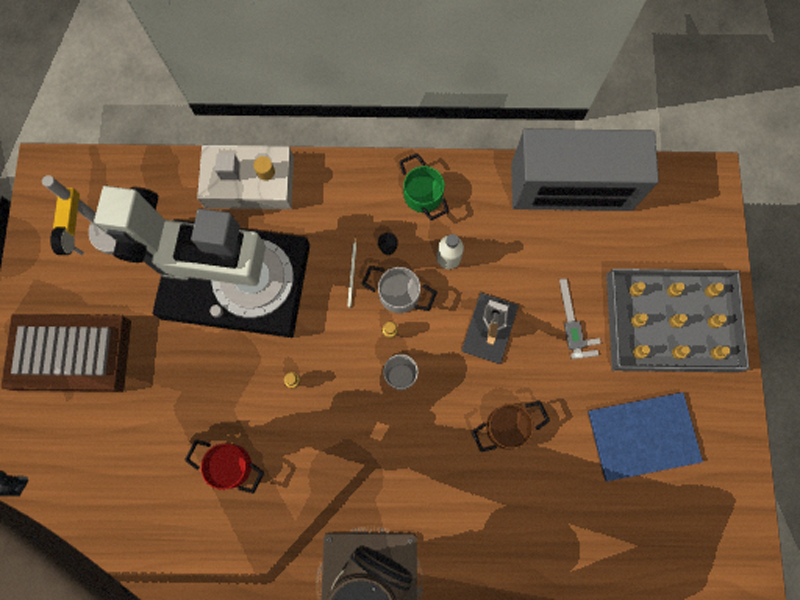

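The white-grey pot is at about (400,290) in the top view, and its look-alikes are brown (510,425), green (423,188) and red (226,466). The tall cup is at (400,372), the brush in its rest at (492,325), and the stage glass at (255,280). The brush handle could be mistaken for the brass fittings or the pencil at (352,272). Next I'll take close crops.

```bash
cat >> h.py <<'E'
def cam(n):
    from plant import read_camera
    c=read_camera(n)
    for k in('K','R','t'): c[k]=np.array(c[k])
    return c
def crop(c,r0,c0,h,w,W,H,step):
    im=cv2.resize(np.ascontiguousarray(c['pixels'][r0:r0+h,c0:c0+w,::-1]),(W,H),interpolation=cv2.INTER_CUBIC)
    for r in range(r0,r0+h):
        if r%step==0:
            y=int((r-r0+.5)*H/h);cv2.line(im,(0,y),(8,y),(0,255,255),1);cv2.putText(im,str(r),(10,y+4),0,.35,(0,255,255),1)
    for q in range(c0,c0+w):
        if q%step==0:
            x=int((q-c0+.5)*W/w);cv2.line(im,(x,0),(x,8),(0,255,255),1);cv2.putText(im,str(q),(x-10,18),0,.35,(0,255,255),1)
    return im
E
python3 - <<'E'
from h import *
s=cam('side');t=cam('top')
np.savez('v0.npz',**{a+k:c[k] for a,c in(('s',s),('t',t)) for k in('pixels','K','R','t')})
m=np.vstack([np.hstack([crop(t,182,286,48,64,400,300,10),crop(s,150,196,48,64,400,300,10)]),
 np.hstack([crop(t,165,230,84,112//2*1,200,300,10),crop(s,180,205,60,80,400,300,10),crop(t,165,230,84,56,200,300,20)])])
cv2.imwrite('pics/m1.png',m)
m=np.vstack([np.hstack([crop(t,125,90,90,120,400,300,10),crop(s,220,225,144,120,400,300,20)])]);
cv2.imwrite('pics/m2.png',np.vstack([crop(t,140,90,81,108,400,300,10),crop(s,225,225,90,120,400,300,10)]))
E
```

```text
(no output)
```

View pics/m1.png

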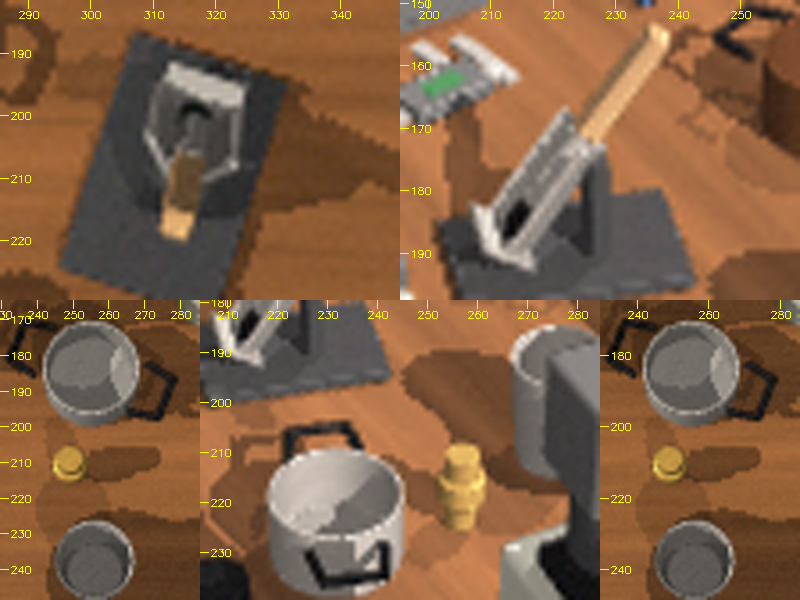

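View pics/m2.png

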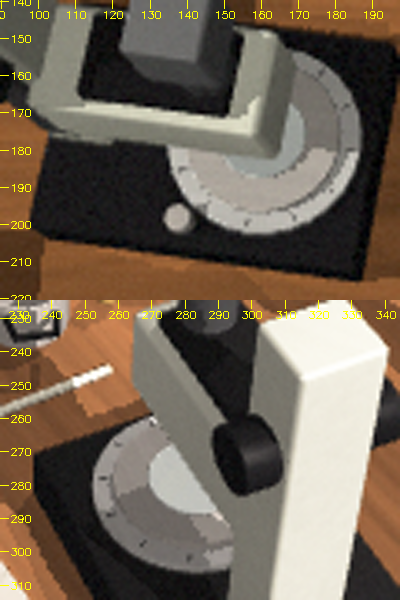

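The crops confirm the choice. In the top view the brush handle's end is at pixel (row 217, col 314), leaning out of its rest; the pot rim is near (185,255) and the tall cup rim near (237,256). The stage glass is partly under the head, near (178,165). Next I'll fit the poses.

```bash
cat > fit.py <<'E'
from h import *
from scipy.optimize import least_squares
v=np.load('v0.npz');C={a:{k:v[a+k] for k in('K','R','t')} for a in 'st'}
def t1(x,y): return np.array([286+x/6.25-.5,182+y/6.25-.5])
def s1(x,y): return np.array([196+(x-400)/6.25-.5,150+y/6.25-.5])
def t2(x,y): return np.array([90+x/3.7037-.5,140+y/3.7037-.5])
def s2(x,y): return np.array([225+x/3.3333-.5,225+(y-300)/3.3333-.5])
Rz=lambda a:Rn.from_euler('z',a).as_matrix()
a=np.array([-.5736,0,.8192])
ob=[('t',t1(133,33),(.07,.045)),('t',t1(288,82),(.07,-.045)),('t',t1(60,268),(-.07,.045)),
 ('s',s1(695,283),(-.07,.045)),('s',s1(660,190),(-.07,-.045)),('s',s1(440,215),(.07,-.045))]
def f(p):
    x,y,w,sx,sz,s=p;R=Rz(w);o=np.array([x,y,0]);r=[]
    for c,u,b in ob: r+=list(proj(C[c],o+R@np.array([*b,.01]))-u)
    S=np.array([sx,0,sz])
    r+=list(proj(C['t'],o+R@(S+.165*a))-t1(177,223)); r+=list(proj(C['s'],o+R@(S+.165*a))-s1(658,33))
    r+=list(proj(C['s'],o+R@(S+s*a))-s1(592,136))
    return np.array(r)
q=least_squares(f,[.6,-.25,-.3,.03,.03,.1]);print('rest',np.round(q.x,4),np.round(f(q.x),1))
x,y,w,sx,sz,_=q.x;S=np.array([x,y,0])+Rz(w)@[sx,0,sz];ax=Rz(w)@a
print('seat',S,'axis',ax,'end',S+.165*ax, 'tri end',tri([(C['t'],t1(177,223)[::-1]),(C['s'],s1(658,33)[::-1])]))
def circ(P,z,r,free):
    def g(p):
        R=[]
        th=np.linspace(0,2*np.pi,361)
        for c,u in P:
            zz=p[2] if free else z
            E=np.c_[p[0]+r*np.cos(th),p[1]+r*np.sin(th),0*th+zz]
            d=np.linalg.norm(proj(C[c],E)-u,axis=1);R.append(d.min())
        return R
    k=least_squares(g,[.68,.27,z][:3 if free else 2],diff_step=1e-3);return np.round(k.x,4),np.round(k.fun,1)
G=[('t',t2(*p)) for p in[(303,130),(303,155),(290,172),(265,180),(240,172)]];Gs=[('s',s2(*p)) for p in[(148,478),(152,495),(170,512),(195,515),(150,455)]]
T=[('t',t2(*p)) for p in[(362,145),(352,180),(330,210),(345,90),(320,65)]];Ts=[('s',s2(*p)) for p in[(92,480),(100,455),(120,430),(150,418),(105,520)]]
for n,P,z,r in(('glass',G+Gs,.076,.04),('stage',T+Ts,.072,.088)):
    print(n,circ(P,z,r,0),circ(P,z,r,1)[0],'top only',circ(P[:5],z,r,0)[0],'side only',circ(P[5:],z,r,0)[0])
pt=np.array([255.1,184.7]);ps=np.array([231.5,218.3]);print('pot tri',tri([(C['t'],pt[::-1]),(C['s'],ps[::-1])]),onz(C['t'],pt[::-1],.055),onz(C['s'],ps[::-1],.055))
ct=np.array([255.8,236.7]);print('cup',onz(C['t'],ct[::-1],.09))
k=onz(C['t'],ct[::-1],.09);th=np.linspace(0,6.28,60);E=proj(C['s'],np.c_[k[0]+.036*np.cos(th),k[1]+.036*np.sin(th),0*th+.09]);print('cup side left/top',E.min(0),'seen', 205+(510-200)/5-.5,180+25/5-.5)
for n,u,z in(('base -110,-100 z0',t2(362,278),0),('110,-100 z.056',t2(397,45),.056),('-110,200 z0?',t2(35,232),0)): print(n,onz(C['t'],u[::-1],z),onz(C['t'],u[::-1],.056))
print('side corner 110,-100',onz(C['s'],s2(35,465)[::-1],.056), '110,-100/-110',onz(C['s'],s2(155,392)[::-1],.056))
for n,c,u in(('fit_a','t',(248.5,209)),('fit_b','t',(290/1.5625,378/1.5625)),('bottle','t',(450/1.5625,240/1.5625)),('loupe','t',(387/1.5625,240/1.5625)),('brown','t',(510/1.5625,412/1.5625))): print(n,np.round(onz(C[c],u[::-1],.06),3))
E
python3 fit.py
```

```text
rest [ 0.5314 -0.2552 -0.3211  0.0365  0.0176  0.0892] [-0.1 -0.4 -0.2 -0.  -0.8 -0.5  0.1 -1.7  0.4 -1.1 -0.3 -0.1 -0.6  0.4
  0.1  0.4 -0.8 -0.6]
seat [ 0.566038   -0.26666421  0.0176269 ] axis [-0.54428781  0.18101861  0.8192    ] end [ 0.47623051 -0.23679614  0.1527949 ] tri end (array([ 0.47672582, -0.23809112,  0.15419036]), [0.24796455716294333, 0.2127368054489728])
glass (array([0.6262, 0.2639]), array([0.5, 1.2, 1.6, 1. , 0.2, 0.6, 0.7, 1.9, 1.4, 0.5])) [0.6253 0.2629 0.0689] top only [0.623  0.2619] side only [0.6906 0.2688]
stage (array([0.6226, 0.2648]), array([1.3, 1.4, 1.6, 0.1, 0.5, 0.7, 0.7, 1.3, 2.7, 1.7])) [0.6225 0.2629 0.0588] top only [0.618  0.2613] side only [0.6292 0.2725]
pot tri (array([ 0.60663626, -0.05526761,  0.04776217]), [0.21251738693773053, 0.213600530652888]) [ 0.60419883 -0.05486539  0.055     ] [ 0.6111002  -0.04893689  0.055     ]
cup [ 0.42307768 -0.05968187  0.09      ]
cup side left/top [265.86803602 183.86194636] seen 266.5 184.5
base -110,-100 z0 [0.50892867 0.17841096 0.        ] [0.49870008 0.16915093 0.056     ]
110,-100 z.056 [0.71864485 0.14744947 0.056     ] [0.71864485 0.14744947 0.056     ]
-110,200 z0? [0.54895492 0.48674406 0.        ] [0.53720521 0.46576651 0.056     ]
side corner 110,-100 [0.72761324 0.16847745 0.056     ] 110,-100/-110 [0.58655209 0.15073083 0.056     ]
fit_a [ 0.519 -0.034  0.06 ]
fit_b [0.407 0.169 0.06 ]
bottle [ 0.714 -0.166  0.06 ]
loupe [ 0.713 -0.028  0.06 ]
brown [ 0.342 -0.289  0.06 ]
```

```bash
cat > plan.py <<'E'
import sys
from h import *
# pose: p, R. cmd tracked in cmd.json
def load(): d=json.load(open('cmd.json'));return np.array(d['p']),Rn.from_quat(d['q'])
def save(p,R): json.dump({'p':list(p),'q':list(R.as_quat())},open('cmd.json','w'))
def ori(head,tilt):
    "tool z tilted outward by tilt deg from down, heading head deg; tool y horizontal, to the left"
    h,t=np.radians([head,tilt]);z=np.array([np.sin(t)*np.cos(h),np.sin(t)*np.sin(h),-np.cos(t)]);y=np.array([-np.sin(h),np.cos(h),0]);return Rn.from_matrix(np.c_[np.cross(y,z),y,z])
def step(p,R,nd=3):
    p0,R0=load();d=np.round(R0.inv().apply(p-p0)/.75,nd);w=np.round((R0.inv()*R).as_rotvec()/np.radians(60),nd)
    n=max(np.linalg.norm(d)*.75/.0625,np.degrees(np.linalg.norm(w*np.radians(60)))/10.7)
    print('translation',d.tolist(),'twist',w.tolist(),'rows %.1f'%n)
    save(p0+R0.apply(d*.75),R0*Rn.from_rotvec(w*np.radians(60)))
def check():
    from plant import get_state
    p,R=load();s=get_state();print('t',round(s['time'],2),'err mm',np.round((np.array(s['eef_pos'])-p)*1e3,1),'deg',np.round(np.degrees((R.inv()*Rn.from_quat(s['tcp_rot'])).as_rotvec()),2),'F',np.round(s['contact_force'],2),'T',np.round(s['wrist_torque'],3),'open',round(float(s['opening']),3),'ff',np.round(s['finger_force'],1),'q',np.round(s['qpos'],2))
E
python3 - <<'E'
from plan import *
save([.212,.641,.21],Rn.from_quat(np.array([.159,.987,0,0])/np.linalg.norm([.159,.987])))
check();check()
w=-18.4; D=ori(w,0)
step(np.array([.33,.45,.33]),D);step(np.array([.43,.22,.34]),D);step(np.array([.46,-.03,.32]),D)
a=-ori(w,35).as_matrix()[:,2];print(a)
tg=np.array([.5085,-.248,.105]);step(tg+.09*a,ori(w,35))
E
```

```text
t 2.2 err mm [-0.4 -0.  -0.5] deg [ 0.   -0.   -0.03] F [ 0.36  0.71 -0.2 ] T [-0.023 -0.036  0.003] open 0.999 ff 0.0 q [ 1.1   0.29  1.58 -0.    1.28 -0.15]
t 2.2 err mm [-0.4 -0.  -0.5] deg [ 0.   -0.   -0.03] F [ 0.36  0.71 -0.2 ] T [-0.023 -0.036  0.003] open 0.999 ff 0.0 q [ 1.1   0.29  1.58 -0.    1.28 -0.15]
translation [-0.229, -0.192, -0.16] twist [0.0, 0.0, 0.002] rows 4.1
translation [-0.224, -0.249, -0.013] twist [0.0, 0.0, -0.0] rows 4.0
translation [-0.143, -0.304, 0.026] twist [0.0, 0.0, -0.0] rows 4.0
[-0.54425292  0.18104885  0.81915204]
translation [-0.084, -0.255, 0.189] twist [-0.0, -0.583, -0.0] rows 3.9
```

arm_command(
  steps=[
    {"translation":[-0.229,-0.192,-0.16],"twist":[0,0,0.002],"fingers":1},
    {"translation":[-0.229,-0.192,-0.16],"twist":[0,0,0.002],"fingers":1},
    {"translation":[-0.229,-0.192,-0.16],"twist":[0,0,0.002],"fingers":1},
    {"translation":[-0.229,-0.192,-0.16],"twist":[0,0,0.002],"fingers":1},
    {"translation":[-0.229,-0.192,-0.16],"twist":[0,0,0.002],"fingers":1},
  ],
)

```text
time: 2.82
eef_pos: [0.332, 0.4489, 0.3334]
tcp_rot: [0.162, 0.987, 0.002, 0.002]
contact_force: [0.2, 0.5, 0.3]
opening: 1.0
finger_force: 0.0
```

arm_command(
  steps=[
    {"translation":[-0.224,-0.249,-0.013],"twist":[0,0,0],"fingers":1},
    {"translation":[-0.224,-0.249,-0.013],"twist":[0,0,0],"fingers":1},
    {"translation":[-0.224,-0.249,-0.013],"twist":[0,0,0],"fingers":1},
    {"translation":[-0.224,-0.249,-0.013],"twist":[0,0,0],"fingers":1},
    {"translation":[-0.224,-0.249,-0.013],"twist":[0,0,0],"fingers":1},
  ],
)

```text
time: 3.45
eef_pos: [0.4311, 0.2177, 0.3386]
tcp_rot: [0.163, 0.987, -0.0, -0.0]
contact_force: [-0.6, 0.4, -0.2]
opening: 0.999
finger_force: 0.0
```

arm_command(
  steps=[
    {"translation":[-0.143,-0.304,0.026],"twist":[0,0,0],"fingers":1},
    {"translation":[-0.143,-0.304,0.026],"twist":[0,0,0],"fingers":1},
    {"translation":[-0.143,-0.304,0.026],"twist":[0,0,0],"fingers":1},
    {"translation":[-0.143,-0.304,0.026],"twist":[0,0,0],"fingers":1},
    {"translation":[-0.143,-0.304,0.026],"twist":[0,0,0],"fingers":1},
  ],
)

```text
time: 4.08
eef_pos: [0.4599, -0.0318, 0.3183]
tcp_rot: [0.162, 0.987, 0.0, -0.001]
contact_force: [0.7, -0.3, -0.6]
opening: 1.001
finger_force: 0.0
```

arm_command(
  steps=[
    {"translation":[-0.084,-0.255,0.189],"twist":[0,-0.583,0],"fingers":1},
    {"translation":[-0.084,-0.255,0.189],"twist":[0,-0.583,0],"fingers":1},
    {"translation":[-0.084,-0.255,0.189],"twist":[0,-0.583,0],"fingers":1},
    {"translation":[-0.084,-0.255,0.189],"twist":[0,-0.583,0],"fingers":1},
    {"translation":[-0.084,-0.255,0.189],"twist":[0,-0.583,0],"fingers":1},
  ],
)

```text
time: 4.7
eef_pos: [0.4574, -0.2301, 0.1732]
tcp_rot: [0.155, 0.942, -0.045, 0.294]
contact_force: [0.6, -0.8, 0.0]
opening: 0.994
finger_force: 0.0
```

Run:
```python
from plan import *
s=cam('side');t=cam('top');check()
p,R=load();print(p)
def ov(c,r0,c0):
    im=crop(c,r0,c0,48,64,800,600,10);f=12.5
    a=-R.as_matrix()[:,2];y=R.as_matrix()[:,1];E=np.array([.4765,-.2375,.1535])
    for X,col in((p,(0,0,255)),(p+.0425*y,(0,0,255)),(p-.0425*y,(0,0,255)),(E,(0,255,0)),(E-.08*a,(0,255,0)),(p-.09*a+.019*a,(255,0,255))):
        u=(proj(c,X)-[c0,r0]+.5)*f;cv2.circle(im,(int(u[0]),int(u[1])),4,col,1)
    return im
cv2.imwrite('pics/a.png',cv2.resize(np.hstack([ov(t,182,286),ov(s,150,196)]),(800,300),interpolation=cv2.INTER_AREA))
```

```text
t 4.8 err mm [ 0.8  1.5 -0.6] deg [-0.15  0.05 -0.02] F [ 1.1  -0.03  0.33] T [0.076 0.238 0.035] open 1.003 ff 0.0 q [-0.81 -0.39  2.38  0.46  0.66 -2.36]
[ 0.45924239 -0.2314899   0.1785    ]
```

View pics/a.png

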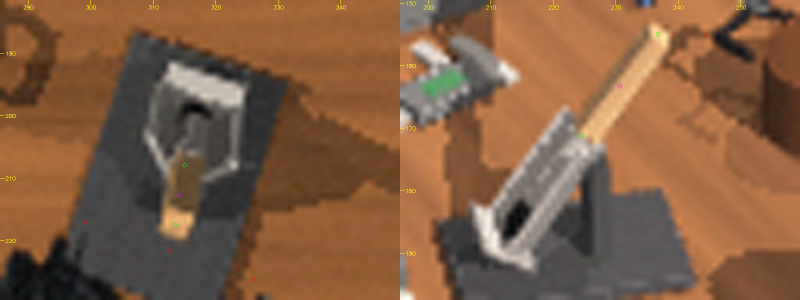

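Run:
```python
from plan import *
s=cam('side');t=cam('top');check()
for c in(s,t):
    p,R=load();y=R.as_matrix()[:,1]
    c['pixels']=c['pixels'].copy()
    for X in(p,p+.0425*y,p-.0425*y):
        u=np.round(proj(c,X)).astype(int);c['pixels'][u[1],u[0]]=[255,0,255];print(u)
cv2.imwrite('pics/b.png',np.vstack([crop(t,140,236,100,256,800,300,20),crop(s,110,150,100,256,800,300,20)]))
```

```text
t 4.9 err mm [1.7 1.4 1.3] deg [-0.11 -0.12 -0.19] F [-0.18 -0.14 -0.09] T [ 0.107  0.3   -0.012] open 1.003 ff 0.0 q [-0.81 -0.39  2.37  0.46  0.66 -2.36]
[242 149]
[244 155]
[239 142]
[313 222]
[299 217]
[326 226]
```

View pics/b.png

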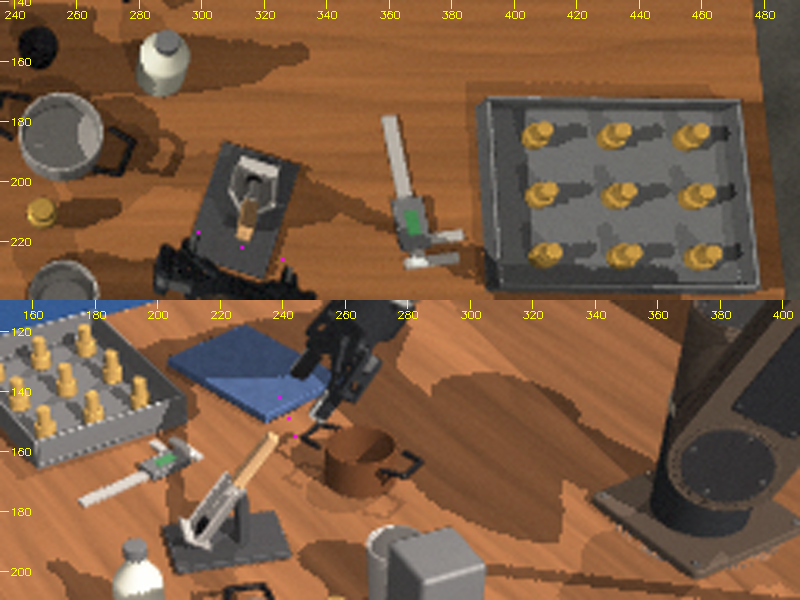

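Run:
```python
from plan import *
v=np.load('v0.npz');s=cam('side');t=cam('top')
S0={k:v['s'+k] for k in('K','R','t')}
for X in([.212,.641,.21],[.212+.0425*.314,.641+.0425*.948,.21],[.212-.0425*.314,.641-.0425*.948,.21]): print('start',proj(s,X),proj(t,X))
im=v['spixels'].astype(int)
def asc(m,r0,c0):
    print('cols',c0)
    for i,r in enumerate(m): print(r0+i,''.join('#' if x else '.' for x in r))
asc((im[225:262,480:512].sum(2)<110),225,480)
p,R=load();y=R.as_matrix()[:,1];a=-R.as_matrix()[:,2]
for nm,c,(r0,r1,c0,c1) in(('s',s,(125,160,232,275)),('t',t,(212,240,280,335))):
    d=np.abs(c['pixels'].astype(int)-v[nm+'pixels'].astype(int)).sum(2)>60
    d&=c['pixels'].sum(2)<140
    print([np.round(proj(c,X),1).tolist() for X in(p,p+.0425*y,p-.0425*y,p+.0425*y+.013*a,p-.0425*y+.013*a)])
    asc(d[r0:r1,c0:c1],r0,c0)
```

```text
start [500.71911451 272.76371096] [  6.43221762 302.63048445]
start [511.46030831 285.28401392] [ -7.16120748 297.60678226]
start [490.51927039 260.87442371] [ 20.09007875 307.67800018]
cols 480
225 ...............#####.......#####
226 ..............#######.....######
227 .............###########..######
228 .............##########...######
229 ............###########...######
230 ...........######..###....######
231 ...........#######........######
232 ...........#######........######
233 ...........########.......######
234 ..............#######.....######
235 ..............########....######
236 ...............#################
237 ...............#################
238 ..............##################
239 ...............#################
240 ...............#######.....#####
241 ..............#...#........#####
242 ..................#.........####
243 .............#...#..........####
244 ................##..........####
245 ............#................###
246 ...............#..............##
247 ...............................#
248 ..............#.................
249 .............
[... 3303 characters left out ...]
##########..............................
229 .....###########.#########.....................#.......
230 .....################.#######.................##.......
231 .....#.#######################................##..#....
232 .....#..##########################............##..#....
233 .....#.....#.#######################.....###.###.##....
234 .....#.........####################################....
235 .....#...........###################################...
236 .....##.#........###################################...
237 ......###........######################################
238 ........#......#######..##..###########################
239 ................###.####.....##########################
```

Run:
```python
from plan import *
step(np.array([.5085,-.248,.105]),ori(-18.4,35))
```

```text
translation [-0.001, -0.0, 0.12] twist [-0.0, -0.0, -0.0] rows 1.4
```

arm_command(
  steps=[
    {"translation":[-0.001,0,0.03],"twist":[0,0,0],"fingers":1},
    {"translation":[-0.001,0,0.06],"twist":[0,0,0],"fingers":1},
    {"translation":[-0.001,0,0.09],"twist":[0,0,0],"fingers":1},
    {"translation":[-0.001,0,0.12],"twist":[0,0,0],"fingers":1},
    {"translation":[-0.001,0,0.12],"twist":[0,0,0],"fingers":1},
  ],
)

```text
time: 5.62
eef_pos: [0.5096, -0.2464, 0.1041]
tcp_rot: [0.151, 0.942, -0.047, 0.296]
contact_force: [0.0, -0.2, 0.9]
opening: 0.997
finger_force: 0.0
```

Run:
```python
from plan import *
s=cam('side');t=cam('top');check()
cv2.imwrite('pics/c.png',np.hstack([crop(t,186,280,48,64,400,300,10),crop(s,140,200,48,64,400,300,10)]))
```

```text
t 5.72 err mm [0.8 0.8 0.5] deg [-0.06 -0.06 -0.11] F [-0.65 -0.07  0.87] T [ 0.054  0.278 -0.005] open 1.001 ff 0.0 q [-0.75 -0.12  2.31  0.59  0.44 -2.47]
```

View pics/c.png

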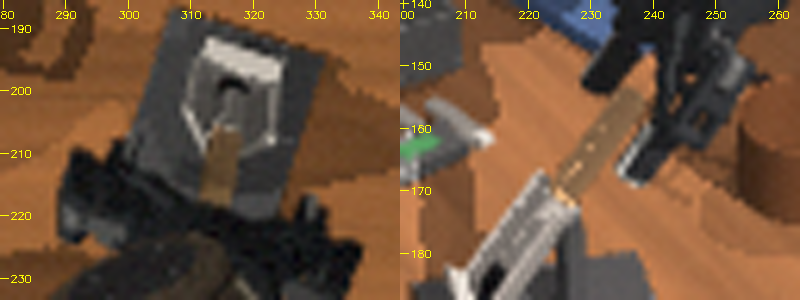

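The handle (top col ~316, row ~210; side ~(236,163)) lies centred between the open fingers in both views. I'm closing the gripper.

arm_command(
  steps=[
    {"translation":[0,0,0],"twist":[0,0,0],"fingers":-0.4},
    {"translation":[0,0,0],"twist":[0,0,0],"fingers":-0.4},
    {"translation":[0,0,0],"twist":[0,0,0],"fingers":-0.5},
    {"translation":[0,0,0],"twist":[0,0,0],"fingers":-0.8},
    {"translation":[0,0,0],"twist":[0,0,0],"fingers":-1},
  ],
  grip_force=20,
)

```text
time: 6.35
eef_pos: [0.509, -0.2478, 0.105]
tcp_rot: [0.152, 0.941, -0.048, 0.297]
contact_force: [0.1, 0.6, 1.2]
opening: 0.18
finger_force: 27.0
```

arm_command(
  steps=[
    {"translation":[0,0,0],"twist":[0,0,0],"fingers":-1},
    {"translation":[0,0,0],"twist":[0,0,0],"fingers":-1},
    {"translation":[0,0,0],"twist":[0,0,0],"fingers":-1},
  ],
)

```text
time: 6.72
eef_pos: [0.5091, -0.2478, 0.1049]
tcp_rot: [0.152, 0.941, -0.048, 0.297]
contact_force: [1.6, 0.8, 2.1]
opening: 0.182
finger_force: 27.0
```

Run:
```python
from plan import *
check()
```

```text
t 6.72 err mm [ 0.3  0.2 -0.3] deg [-0.03 -0.02 -0.03] F [1.58 0.78 2.11] T [ 0.356 -0.121  0.233] open 0.182 ff 27.0 q [-0.75 -0.12  2.31  0.59  0.44 -2.47]
```

```bash
cp cmd.json home.json
cat >> plan.py <<'E'
def tipat(tip,head,tilt,L=.106):
    R=ori(head,tilt);return np.array(tip)-L*R.as_matrix()[:,2],R
E
python3 - <<'E'
from plan import *
p,R=load();step(p-.06*R.as_matrix()[:,2],R)
step(np.array([.47,-.20,.26]),ori(-18.4,8))
c=np.array([.423,-.060]);h=-8;u=np.array([np.cos(np.radians(h)),np.sin(np.radians(h))])
step(*tipat([*(c-.001*u),.135],h,-12))
step(*tipat([*(c-.005*u),.040],h,-12))
step(*tipat([*(c-.001*u),.150],h,-12))
E
```

```text
translation [0.0, -0.0, -0.08] twist [0.0, 0.0, 0.0] rows 1.0
translation [-0.062, 0.044, -0.129] twist [-0.0, 0.45, -0.0] rows 2.5
translation [0.094, 0.163, 0.016] twist [0.006, 0.332, -0.174] rows 2.3
translation [-0.021, -0.0, 0.125] twist [0.0, 0.0, -0.0] rows 1.5
translation [0.025, -0.0, -0.145] twist [0.0, 0.0, -0.0] rows 1.8
```

arm_command(
  steps=[
    {"translation":[0,0,-0.01],"twist":[0,0,0],"fingers":-1},
    {"translation":[0,0,-0.03],"twist":[0,0,0],"fingers":-1},
    {"translation":[0,0,-0.055],"twist":[0,0,0],"fingers":-1},
    {"translation":[0,0,-0.08],"twist":[0,0,0],"fingers":-1},
  ],
  grip_force=60,
)

```text
time: 7.22
eef_pos: [0.4754, -0.2367, 0.1539]
tcp_rot: [0.152, 0.942, -0.048, 0.296]
contact_force: [1.1, 1.5, -1.2]
opening: 0.178
finger_force: 61.2
```

arm_command(
  steps=[
    {"translation":[-0.02,0.014,-0.042],"twist":[0,0.11,0],"fingers":-1},
    {"translation":[-0.04,0.029,-0.085],"twist":[0,0.28,0],"fingers":-1},
    {"translation":[-0.062,0.044,-0.129],"twist":[0,0.45,0],"fingers":-1},
    {"translation":[-0.062,0.044,-0.129],"twist":[0,0.45,0],"fingers":-1},
  ],
)

```text
time: 7.72
eef_pos: [0.4728, -0.2017, 0.2644]
tcp_rot: [0.159, 0.985, -0.013, 0.072]
contact_force: [0.9, -0.6, -1.4]
opening: 0.18
finger_force: 61.5
```

arm_command(
  steps=[
    {"translation":[0.031,0.054,0.005],"twist":[0.002,0.11,-0.058],"fingers":-1},
    {"translation":[0.063,0.109,0.011],"twist":[0.004,0.221,-0.116],"fingers":-1},
    {"translation":[0.094,0.163,0.016],"twist":[0.006,0.332,-0.174],"fingers":-1},
    {"translation":[0.094,0.163,0.016],"twist":[0.006,0.332,-0.174],"fingers":-1},
    {"translation":[0.094,0.163,0.016],"twist":[0.006,0.332,-0.174],"fingers":-1},
  ],
)

```text
time: 8.35
eef_pos: [0.4432, -0.063, 0.2368]
tcp_rot: [0.069, 0.992, 0.007, -0.105]
contact_force: [-0.6, -0.7, -1.4]
opening: 0.177
finger_force: 61.4
```

```bash
cp cmd.json after.json
python3 - <<'E'
from plan import *
s=cam('side');t=cam('top')
c=np.array([.423,-.060]);h=-8;u=np.array([np.cos(np.radians(h)),np.sin(np.radians(h))])
p,R=tipat([*(c-.001*u),.135],h,-12);save(p,R);check();save(*[load()[0],load()[1]])
im=[]
for cc,r0,c0 in((t,205,225),(s,165,235)):
    m=crop(cc,r0,c0,48,64,400,300,10)
    for z in(.0,.03,.085):
        q=(proj(cc,p+(.106-z)*R.as_matrix()[:,2])-[c0,r0]+.5)*6.25;cv2.circle(m,(int(q[0]),int(q[1])),3,(255,0,255),1)
    im.append(m)
cv2.imwrite('pics/d.png',np.hstack(im))
E
cp after.json cmd.json
```

```text
t 8.45 err mm [-0.3 -0.7 -0.9] deg [ 0.   -0.03  0.1 ] F [ 0.35 -0.19 -0.48] T [-0.016 -0.161  0.017] open 0.177 ff 61.4 q [-0.34 -0.11  1.96 -0.04  1.5  -1.77]
```

View pics/d.png

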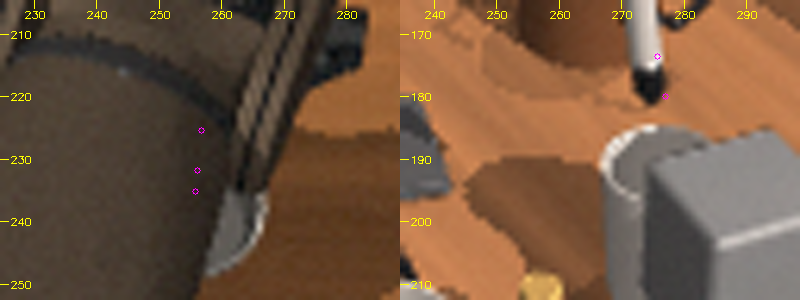

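The tip is over the cup mouth, about 2 px (~6 mm) left of the prediction in the side view at (275,181). There is ample clearance, so I'm dipping with a small shift.

arm_command(
  steps=[
    {"translation":[-0.002,0,0.03],"twist":[0,0,0],"fingers":-1},
    {"translation":[-0.009,0,0.065],"twist":[0,0,0],"fingers":-1},
    {"translation":[-0.015,0,0.1],"twist":[0,0,0],"fingers":-1},
    {"translation":[-0.015,0,0.125],"twist":[0,0,0],"fingers":-1},
    {"translation":[-0.015,0,0.125],"twist":[0,0,0],"fingers":-1},
  ],
)

```text
time: 9.07
eef_pos: [0.4343, -0.0617, 0.1429]
tcp_rot: [0.07, 0.992, 0.008, -0.106]
contact_force: [-0.1, -0.3, -0.7]
opening: 0.181
finger_force: 61.4
```

arm_command(
  steps=[
    {"translation":[0,0,0],"twist":[0,0,0],"fingers":-1},
    {"translation":[0.006,0,-0.03],"twist":[0,0,0],"fingers":-1},
    {"translation":[0.012,0,-0.065],"twist":[0,0,0],"fingers":-1},
    {"translation":[0.019,0,-0.105],"twist":[0,0,0],"fingers":-1},
    {"translation":[0.025,0,-0.145],"twist":[0,0,0],"fingers":-1},
  ],
)

```text
time: 9.7
eef_pos: [0.4405, -0.0623, 0.2569]
tcp_rot: [0.069, 0.992, 0.007, -0.103]
contact_force: [-0.2, 0.3, -1.1]
opening: 0.175
finger_force: 61.4
```

Run:
```python
from plan import *
p,R=load();save(p+R.apply([.006*.75,0,0]),R);check()
s=cam('side');v=np.load('v0.npz');
# cup unmoved? compare cup patch
d=np.abs(s['pixels'][184:212,262:276].astype(int)-v['spixels'][184:212,262:276]).sum(2);print('cup diff',d.max(1))
```

```text
t 9.7 err mm [ 0.6 -0.1  2.1] deg [ 0.04 -0.17 -0.03] F [-0.15  0.35 -1.15] T [-0.024 -0.149 -0.003] open 0.175 ff 61.4 q [-0.34 -0.14  1.95 -0.04  1.53 -1.77]
cup diff [21 19 17 20 19 19 17 18 18 16 15 20 19 16 18 18 21 15 17 12 15 18 17 12
 11 17 17 15]
```

```bash
cat > kin.py <<'E'
from plan import *
from scipy.optimize import least_squares
Q=[([1.102,.286,1.577,0,1.279,-.15],[.212,.641,.21],Rn.from_quat(np.array([.159,.987,0,0])/np.linalg.norm([.159,.987]))),
([-.75,-.12,2.31,.59,.44,-2.47],[.509,-.2478,.105],ori(-18.4,35)),
([-.81,-.39,2.375,.46,.66,-2.36],[.4597,-.2303,.1785],ori(-18.4,35)),
([-.34,-.11,1.96,-.04,1.50,-1.77],[.4436,-.0636,.2385],ori(-8,-12))]
try: Q.append((None,))
finally: Q.pop()
B=lambda x,q4,q5:None
def fk(P,q,s4=1):
    h,L1,L2,d,e1,e2=P
    R1=Rn.from_euler('z',q[0]);R2=R1*Rn.from_euler('y',q[1]);R3=R2*Rn.from_euler('y',q[2]);R5=R3*Rn.from_euler('z',s4*q[3])*Rn.from_euler('y',q[4])
    p=np.array([0,0,h])+R1.apply([e1,0,0])+R2.apply([0,0,L1])+R3.apply([e2,0,L2])+R5.apply([0,0,d])
    return p,R5
def fit():
    for s4 in(1,-1):
        for q,p,R in Q: print(s4,np.round(fk([0]*6,q,s4)[1].as_matrix()[:,2]-R.as_matrix()[:,2],3))
        f=lambda P:np.concatenate([fk(P,q,s4)[0]-p for q,p,R in Q]+[np.array([P[4],P[5]])*.05])
        k=least_squares(f,[.3,.4,.4,.2,0,0]);print(np.round(k.x,3),np.round(k.fun*1e3,1))
if __name__=='__main__': fit()
E
python3 kin.py
```

```text
1 [-0. -0.  0.]
1 [ 0.006 -0.008  0.006]
1 [-0.001  0.005 -0.002]
1 [-0.002  0.002  0.001]
[ 0.701  0.52   0.841  0.476 -0.176  0.292] [100.1 -24.7  -8.  -44.9 -30.4  -0.6  -9.5 -54.7   7.  -76.9 -86.2   1.6
  -8.8  14.6]
-1 [-0. -0.  0.]
-1 [-0.317 -0.355  0.006]
-1 [-0.395 -0.37  -0.002]
-1 [0.024 0.078 0.001]
[-0.864  0.248 -0.019 -0.236  0.371 -0.643] [  62.5  -98.9   21.2  -51.5 -102.     3.9 -137.9  -14.6  -23.1   72.8
 -129.1   -2.    18.5  -32.1]
```

```bash
cat > kin.py <<'E'
from plan import *
from scipy.optimize import least_squares
Q=[([1.102,.286,1.577,0,1.279,-.15],[.212,.641,.21],0),
([-.75,-.12,2.31,.59,.44,-2.47],[.509,-.2478,.105],0),
([-.81,-.39,2.375,.46,.66,-2.36],[.4597,-.2303,.1785],0),
([-.34,-.11,1.96,-.04,1.50,-1.77],[.4436,-.0636,.2385],0),
([-.34,-.14,1.95,-.04,1.53,-1.77],[.4400,-.063,.2555],0)]
def fk(P,q):
    h,L1,L2,d,e1,e2,l=P
    R1=Rn.from_euler('z',q[0]);R2=R1*Rn.from_euler('y',q[1]);R3=R2*Rn.from_euler('y',q[2]);R5=R3*Rn.from_euler('z',q[3])*Rn.from_euler('y',q[4])
    return np.array([0,0,h])+R1.apply([e1,l,0])+R2.apply([0,0,L1])+R3.apply([e2,0,L2])+R5.apply([0,0,d]),R5
f=lambda P:np.concatenate([fk(P,q)[0]-p for q,p,R in Q]+[np.array([P[4],P[5]])*.03])
k=least_squares(f,[.3,.4,.4,.2,0,0,.1]);P=k.x
LO=np.array([-2.77,-.9,.21,-1.53,.24]);HI=np.array([2.77,2.22,2.48,4.67,2.81])
def ik(p,z,q0=(0.2,0,1.8,0,.8)):
    g=lambda q:np.concatenate([(fk(P,q)[0]-p)*5,fk(P,q)[1].as_matrix()[:,2]-z])
    r=least_squares(g,np.clip(q0,LO+.01,HI-.01),bounds=(LO,HI));return r.x,np.linalg.norm(r.fun)
if __name__=='__main__':
    print(np.round(P,3),np.round(k.fun*1e3,1))
    for tip in([.629,.293,.076],[.621,.233,.076],[.629,.293,.11],[.58,.15,.16],[.55,.13,.16]):
        for h in(0,10,20,30):
            for ti in(40,45,50,55):
                p,R=tipat(tip,h,ti);q,e=ik(p,R.as_matrix()[:,2]);
                print(tip,h,ti,np.round(q,2) if e<2e-3 else 'no') if ti!=55 or e<2e-3 else 0
E
python3 kin.py
```

```text
[ 0.263  0.443  0.595  0.277 -0.018  0.033  0.099] [ 0.9 -0.8 -1.1 -0.3 -0.7  1.2  0.5  0.2 -2.  -0.1  0.4 -0.8  0.5  0.9
  2.7 -0.5  1. ]
[0.629, 0.293, 0.076] 0 40 [ 0.45 -0.    2.12 -0.67  0.47]
[0.629, 0.293, 0.076] 0 45 [ 0.47 -0.01  2.18 -0.94  0.41]
[0.629, 0.293, 0.076] 0 50 [ 0.49 -0.01  2.22 -1.28  0.39]
[0.629, 0.293, 0.076] 10 40 [ 0.36 -0.05  2.17 -0.34  0.35]
[0.629, 0.293, 0.076] 10 45 [ 0.37 -0.07  2.23 -0.59  0.24]
[0.629, 0.293, 0.076] 10 50 no
[0.629, 0.293, 0.076] 20 40 [ 0.26 -0.08  2.2   0.17  0.34]
[0.629, 0.293, 0.076] 20 45 no
[0.629, 0.293, 0.076] 20 50 no
[0.629, 0.293, 0.076] 30 40 [ 0.17 -0.08  2.2   0.58  0.42]
[0.629, 0.293, 0.076] 30 45 [ 0.14 -0.1   2.26  0.86  0.35]
[0.629, 0.293, 0.076] 30 50 [ 0.12 -0.11  2.32  1.26  0.32]
[0.629, 0.293, 0.076] 30 55 [ 0.1  -0.11  2.38  1.7   0.35]
[0.621, 0.233, 0.076] 0 40 [ 0.33 -0.1   2.21 -0.54  0.41]
[0.621, 0.233, 0.076] 0 45 [ 0.35 -0.11  2.27 -0.83  0.33]
[0.621, 0.233, 0.076] 0 50 [ 0.37 -0.11  2.32 -1.26  0.29]
[0.621, 0.233, 0.076] 10 40 [ 0.23 -0.15  2.25 -0.11  0.34]
[0.621, 0.233, 0.076] 10 45 no
[0.
[... 1641 characters left out ...]
 0.15, 0.16] 30 40 [-0.2  -0.43  2.31  0.63  0.81]
[0.58, 0.15, 0.16] 30 45 [-0.25 -0.47  2.38  0.78  0.78]
[0.58, 0.15, 0.16] 30 50 [-0.3  -0.51  2.44  0.94  0.77]
[0.55, 0.13, 0.16] 0 40 [ 0.1  -0.55  2.39 -0.11  0.61]
[0.55, 0.13, 0.16] 0 45 [ 0.11 -0.61  2.46 -0.15  0.51]
[0.55, 0.13, 0.16] 0 50 no
[0.55, 0.13, 0.16] 10 40 [-0.04 -0.59  2.41  0.23  0.65]
[0.55, 0.13, 0.16] 10 45 no
[0.55, 0.13, 0.16] 10 50 no
[0.55, 0.13, 0.16] 20 40 [-0.17 -0.58  2.4   0.49  0.75]
[0.55, 0.13, 0.16] 20 45 [-0.21 -0.65  2.48  0.62  0.71]
[0.55, 0.13, 0.16] 20 50 no
[0.55, 0.13, 0.16] 30 40 [-0.28 -0.53  2.37  0.64  0.88]
[0.55, 0.13, 0.16] 30 45 [-0.34 -0.58  2.44  0.78  0.87]
[0.55, 0.13, 0.16] 30 50 no
```

Run:
```python
from plan import *
step(np.array([.45,.03,.28]),ori(-3,14))
step(*tipat([.58,.15,.16],0,40))
```

```text
translation [0.011, 0.124, -0.032] twist [-0.001, -0.433, -0.085] rows 2.5
translation [-0.06, 0.164, 0.068] twist [-0.023, -0.433, -0.044] rows 2.4
```

arm_command(
  steps=[
    {"translation":[0.004,0.04,-0.02],"twist":[0,-0.144,-0.028],"fingers":-1},
    {"translation":[0.007,0.08,-0.03],"twist":[-0.001,-0.288,-0.056],"fingers":-1},
    {"translation":[0.011,0.124,-0.032],"twist":[-0.001,-0.433,-0.085],"fingers":-1},
    {"translation":[0.011,0.124,-0.032],"twist":[-0.001,-0.433,-0.085],"fingers":-1},
  ],
)

```text
time: 10.25
eef_pos: [0.4483, 0.0322, 0.28]
tcp_rot: [0.024, 0.992, -0.003, 0.123]
contact_force: [-0.0, -0.6, -0.7]
opening: 0.179
finger_force: 61.4
```

arm_command(
  steps=[
    {"translation":[-0.02,0.055,0.023],"twist":[-0.008,-0.144,-0.015],"fingers":-1},
    {"translation":[-0.04,0.11,0.046],"twist":[-0.016,-0.288,-0.03],"fingers":-1},
    {"translation":[-0.06,0.164,0.068],"twist":[-0.023,-0.433,-0.044],"fingers":-1},
    {"translation":[-0.06,0.164,0.068],"twist":[-0.023,-0.433,-0.044],"fingers":-1},
    {"translation":[-0.06,0.164,0.068],"twist":[-0.023,-0.433,-0.044],"fingers":-1},
  ],
)

```text
time: 10.88
eef_pos: [0.5126, 0.1499, 0.2415]
tcp_rot: [-0.0, 0.94, -0.0, 0.342]
contact_force: [-0.2, -0.2, -1.4]
opening: 0.179
finger_force: 61.4
```

Run:
```python
from plan import *
check();s=cam('side');t=cam('top');p,R=load();im=[]
np.savez('v1.npz',**{a+k:c[k] for a,c in(('s',s),('t',t)) for k in('pixels','K','R','t')})
for cc in(t,s):
    u=proj(cc,p+.05*R.as_matrix()[:,2]);c0,r0=int(u[0])-20,int(u[1])-15;print(c0,r0)
    m=crop(cc,r0,c0,30,40,400,300,10)
    for z in(.0,.03,.085,.106):
        q=(proj(cc,p+(.106-z)*R.as_matrix()[:,2])-[c0,r0]+.5)*10;print(np.round(q));cv2.circle(m,(int(q[0]),int(q[1])),3,(255,0,255),1)
    im.append(m)
cv2.imwrite('pics/e.png',np.hstack(im))
```

```text
t 10.88 err mm [ 0.5 -0.3  0.1] deg [ 0.02  0.04 -0.03] F [-0.15 -0.21 -1.36] T [-0.034  0.425 -0.022] open 0.179 ff 61.4 q [ 0.14 -0.42  2.31 -0.17  0.57 -1.32]
166 175
[239.  84.]
[224. 126.]
[196. 208.]
[185. 240.]
264 196
[106. 313.]
[163. 233.]
[269.  85.]
[309.  27.]
```

View pics/e.png

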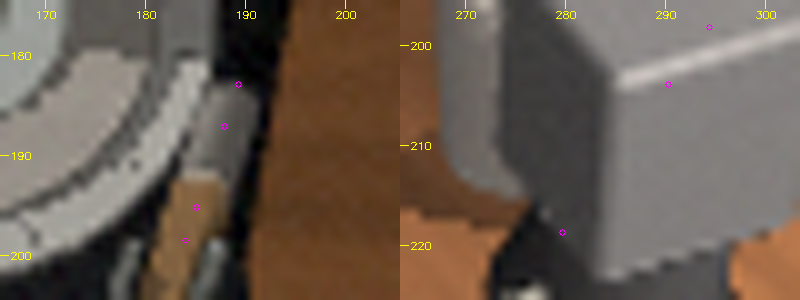

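Run:
```python
from plan import *
step(*tipat([.60,.17,.10],0,40))
step(*tipat([.6265,.294,.088],0,40))
```

```text
translation [0.031, 0.026, 0.078] twist [-0.0, -0.0, -0.0] rows 1.1
translation [-0.016, 0.166, 0.035] twist [-0.0, -0.0, -0.0] rows 2.0
```

arm_command(
  steps=[
    {"translation":[0.015,0.013,0.039],"twist":[0,0,0],"fingers":-1},
    {"translation":[0.031,0.026,0.078],"twist":[0,0,0],"fingers":-1},
    {"translation":[0.031,0.026,0.078],"twist":[0,0,0],"fingers":-1},
  ],
)

```text
time: 11.35
eef_pos: [0.5313, 0.1687, 0.1789]
tcp_rot: [0.001, 0.941, -0.001, 0.339]
contact_force: [0.9, -0.9, -0.9]
opening: 0.178
finger_force: 61.4
```

arm_command(
  steps=[
    {"translation":[-0.004,0.042,0.009],"twist":[0,0,0],"fingers":-1},
    {"translation":[-0.008,0.083,0.018],"twist":[0,0,0],"fingers":-1},
    {"translation":[-0.012,0.125,0.027],"twist":[0,0,0],"fingers":-1},
    {"translation":[-0.016,0.166,0.035],"twist":[0,0,0],"fingers":-1},
    {"translation":[-0.016,0.166,0.035],"twist":[0,0,0],"fingers":-1},
  ],
)

```text
time: 11.98
eef_pos: [0.5596, 0.2956, 0.1716]
tcp_rot: [-0.0, 0.939, 0.001, 0.344]
contact_force: [0.2, -0.0, -2.2]
opening: 0.176
finger_force: 61.4
```

```bash
cat >> plan.py <<'E'
def feel(n=6):
    from plant import get_state,read_camera
    F=[];T=[];Z=[]
    for i in range(n):
        read_camera('top');s=get_state();F.append(s['contact_force']);T.append(s['wrist_torque']);Z.append(s['eef_pos'])
    p,R=load();print('t',round(s['time'],2),'F',np.mean(F,0).round(2),'T',np.mean(T,0).round(3),'sdT',np.std(T,0).round(3),'err',((np.mean(Z,0)-p)*1e3).round(1))
E
python3 - <<'E'
from plan import *
check();feel()
for d in(5,5): 
    p,R=load();step(p-[0,0,d*1e-3],R,4)
E
```

```text
t 11.97 err mm [1.5 1.4 2.4] deg [-0.12 -0.2  -0.01] F [ 0.19 -0.05 -2.23] T [-0.069  0.484 -0.068] open 0.176 ff 61.4 q [ 0.44 -0.03  2.12 -0.64  0.48 -0.64]
t 12.28 F [ 0.17  0.08 -1.28] T [ 0.018  0.483 -0.009] sdT [0.021 0.033 0.029] err [ 0.4 -0.5  0.9]
translation [0.0043, -0.0, 0.0051] twist [0.0, 0.0, 0.0] rows 0.1
translation [0.0043, -0.0, 0.0051] twist [0.0, 0.0, 0.0] rows 0.1
```

arm_command(
  steps=[
    {"translation":[0.0043,0,0.0051],"twist":[0,0,0],"fingers":-1},
    {"translation":[0.0086,0,0.0102],"twist":[0,0,0],"fingers":-1},
    {"translation":[0.0086,0,0.0102],"twist":[0,0,0],"fingers":-1},
  ],
)

```text
time: 12.65
eef_pos: [0.5572, 0.294, 0.1575]
tcp_rot: [-0.0, 0.94, -0.0, 0.341]
contact_force: [0.5, 0.1, -1.2]
opening: 0.178
finger_force: 61.4
```

Run:
```python
from plan import *
feel()
```

```text
t 12.95 F [ 0.28 -0.03 -1.3 ] T [-0.016  0.505  0.009] sdT [0.021 0.028 0.014] err [-0.3  0.2 -0.6]
```

arm_command(
  steps=[
    {"translation":[0.0026,0,0.0031],"twist":[0,0,0],"fingers":-1},
    {"translation":[0.0026,0,0.0031],"twist":[0,0,0],"fingers":-1},
  ],
)

```text
time: 13.2
eef_pos: [0.5575, 0.2943, 0.1552]
tcp_rot: [-0.0, 0.94, -0.0, 0.342]
contact_force: [-0.0, 0.3, -1.4]
opening: 0.177
finger_force: 61.4
```

Run:
```python
from plan import *
p,R=load();save(p+R.apply([.0026*.75,0,.0031*.75]),R);feel()
```

```text
t 13.5 F [ 0.09 -0.18 -1.07] T [0.007 0.474 0.009] sdT [0.032 0.019 0.029] err [-0.3  0.2 -0.5]
```

arm_command(
  steps=[
    {"translation":[0.0013,0,0.0015],"twist":[0,0,0],"fingers":-1},
    {"translation":[0.0013,0,0.0015],"twist":[0,0,0],"fingers":-1},
  ],
)

```text
time: 13.75
eef_pos: [0.5576, 0.2944, 0.154]
tcp_rot: [-0.0, 0.94, 0.0, 0.342]
contact_force: [1.2, 0.9, -0.0]
opening: 0.178
finger_force: 61.4
```

Run:
```python
from plan import *
p,R=load();save(p+R.apply([.0013*.75,0,.0015*.75]),R);feel()
```

```text
t 14.05 F [ 0.26  0.08 -0.89] T [ 0.006  0.474 -0.041] sdT [0.031 0.03  0.025] err [-0.3  0.2 -0.5]
```

arm_command(
  steps=[
    {"translation":[0.0013,0,0.0015],"twist":[0,0,0],"fingers":-1},
    {"translation":[0.0013,0,0.0015],"twist":[0,0,0],"fingers":-1},
  ],
)

```text
time: 14.3
eef_pos: [0.5576, 0.2944, 0.1525]
tcp_rot: [-0.0, 0.94, 0.0, 0.342]
contact_force: [-0.8, -0.1, -0.2]
opening: 0.177
finger_force: 61.4
```

Run:
```python
from plan import *
p,R=load();save(p+R.apply([.0013*.75,0,.0015*.75]),R);feel(8)
```

```text
t 14.7 F [-0.13  0.03 -1.23] T [ 0.028  0.47  -0.012] sdT [0.026 0.029 0.022] err [-0.3  0.2 -0.5]
```

arm_command(
  steps=[
    {"translation":[0.0013,0,0.0015],"twist":[0,0,0],"fingers":-1},
    {"translation":[0.0013,0,0.0015],"twist":[0,0,0],"fingers":-1},
  ],
)

```text
time: 14.95
eef_pos: [0.5577, 0.2944, 0.1512]
tcp_rot: [-0.0, 0.94, 0.0, 0.342]
contact_force: [0.3, -0.3, -0.2]
opening: 0.176
finger_force: 61.4
```

Run:
```python
from plan import *
p,R=load();save(p+R.apply([.0013*.75,0,.0015*.75]),R);feel(5)
```

```text
t 15.2 F [-0.11  0.07 -1.25] T [-0.004  0.428 -0.003] sdT [0.03  0.021 0.038] err [-0.2  0.2 -0.5]
```

arm_command(
  steps=[
    {"translation":[0.0013,0,0.0015],"twist":[0,0,0],"fingers":-1},
    {"translation":[0.0013,0,0.0015],"twist":[0,0,0],"fingers":-1},
  ],
)

```text
time: 15.45
eef_pos: [0.558, 0.2945, 0.1502]
tcp_rot: [-0.0, 0.94, 0.0, 0.342]
contact_force: [1.3, 0.3, -0.1]
opening: 0.177
finger_force: 61.6
```

Run:
```python
from plan import *
p,R=load();save(p+R.apply([.0013*.75,0,.0015*.75]),R);feel(5)
```

```text
t 15.7 F [0.61 0.07 0.07] T [-0.05   0.174  0.005] sdT [0.019 0.027 0.017] err [ 0.   0.3 -0.1]
```

Contact is felt: +1.3 N, with the torque dropping by 0.3 N m. I'll press 1.5 mm more and wipe.

arm_command(
  steps=[
    {"translation":[0.0013,0,0.0015],"twist":[0,0,0],"fingers":-1},
    {"translation":[0.0018,-0.005,0.0011],"twist":[0,0,0],"fingers":-1},
    {"translation":[0.0026,-0.013,0.0004],"twist":[0,0,0],"fingers":-1},
    {"translation":[0.0035,-0.021,-0.0003],"twist":[0,0,0],"fingers":-1},
    {"translation":[0.0043,-0.029,-0.001],"twist":[0,0,0],"fingers":-1},
  ],
)

```text
time: 16.32
eef_pos: [0.5546, 0.2722, 0.1483]
tcp_rot: [-0.0, 0.94, 0.0, 0.342]
contact_force: [0.2, 2.1, 1.3]
opening: 0.177
finger_force: 61.7
```

arm_command(
  steps=[
    {"translation":[0.0008,-0.008,-0.0007],"twist":[0,0,0],"fingers":-1},
    {"translation":[0.0016,-0.016,-0.0014],"twist":[0,0,0],"fingers":-1},
    {"translation":[0.0025,-0.024,-0.0021],"twist":[0,0,0],"fingers":-1},
    {"translation":[0.0033,-0.032,-0.0028],"twist":[0,0,0],"fingers":-1},
  ],
)

```text
time: 16.82
eef_pos: [0.5514, 0.2483, 0.1483]
tcp_rot: [-0.0, 0.94, 0.0, 0.342]
contact_force: [-0.8, 0.3, 0.9]
opening: 0.174
finger_force: 61.7
```

arm_command(
  steps=[
    {"translation":[0.0007,-0.007,-0.0006],"twist":[0,0,0],"fingers":-1},
    {"translation":[0.0014,-0.014,-0.0012],"twist":[0,0,0],"fingers":-1},
    {"translation":[0.0021,-0.021,-0.0018],"twist":[0,0,0],"fingers":-1},
    {"translation":[0.0021,-0.021,-0.0018],"twist":[0,0,0],"fingers":-1},
  ],
)

```text
time: 17.32
eef_pos: [0.5492, 0.2321, 0.1481]
tcp_rot: [0.0, 0.94, -0.001, 0.342]
contact_force: [-0.1, -0.7, 0.6]
opening: 0.181
finger_force: 61.6
```

Run:
```python
from plan import *
for v in([.0043,-.029,-.001],[.0033,-.032,-.0028],[.0021,-.021,-.0018]):
    p,R=load();save(p+R.apply(np.array(v)*.75),R)
feel(5);p,R=load();step(p+[0,0,.014],R,4)
```

```text
t 17.57 F [-0.11 -0.93  0.89] T [-0.208  0.082 -0.162] sdT [0.023 0.034 0.039] err [-0.3 -0.2 -0.7]
translation [-0.012, 0.0, -0.0143] twist [0.0, 0.0, 0.0] rows 0.2
```

```bash
cat >> plan.py <<'E'
def tipat2(tip,head,tilt):
    R=ori(head,tilt);return np.array(tip)-R.apply([-.005,0,.101]),R
E
python3 - <<'E'
from plan import *
step(*tipat([.600,.165,.10],0,40))
step(np.array([.53,.06,.25]),ori(-3,20))
step(*tipat2([.606,-.054,.12],-6,0))
step(*tipat2([.606,-.054,.020],-6,0))
step(*tipat2([.606,-.054,.14],-6,0))
E
```

```text
translation [0.002, -0.09, -0.034] twist [-0.0, -0.0, -0.0] rows 1.2
translation [-0.057, -0.14, -0.072] twist [0.025, 0.333, 0.043] rows 2.0
translation [-0.083, -0.146, 0.072] twist [0.009, 0.333, 0.05] rows 2.2
translation [0.0, -0.0, 0.133] twist [-0.0, 0.0, -0.0] rows 1.6
translation [0.0, -0.0, -0.16] twist [-0.0, 0.0, -0.0] rows 1.9
```

arm_command(
  steps=[
    {"translation":[-0.006,0,-0.0072],"twist":[0,0,0],"fingers":-1},
    {"translation":[-0.012,0,-0.0143],"twist":[0,0,0],"fingers":-1},
    {"translation":[-0.012,0,-0.0143],"twist":[0,0,0],"fingers":-1},
  ],
)

```text
time: 17.95
eef_pos: [0.5497, 0.2332, 0.1632]
tcp_rot: [-0.0, 0.94, 0.0, 0.342]
contact_force: [0.1, -0.2, -2.0]
opening: 0.181
finger_force: 61.5
```

arm_command(
  steps=[
    {"translation":[0.001,-0.03,-0.011],"twist":[0,0,0],"fingers":-1},
    {"translation":[0.002,-0.06,-0.022],"twist":[0,0,0],"fingers":-1},
    {"translation":[0.002,-0.09,-0.034],"twist":[0,0,0],"fingers":-1},
    {"translation":[0.002,-0.09,-0.034],"twist":[0,0,0],"fingers":-1},
  ],
)

```text
time: 18.45
eef_pos: [0.5318, 0.1644, 0.1813]
tcp_rot: [0.001, 0.94, -0.0, 0.342]
contact_force: [0.8, 0.4, -1.1]
opening: 0.177
finger_force: 61.6
```

arm_command(
  steps=[
    {"translation":[-0.019,-0.047,-0.024],"twist":[0.008,0.111,0.014],"fingers":-1},
    {"translation":[-0.038,-0.093,-0.048],"twist":[0.016,0.222,0.028],"fingers":-1},
    {"translation":[-0.057,-0.14,-0.072],"twist":[0.025,0.333,0.043],"fingers":-1},
    {"translation":[-0.057,-0.14,-0.072],"twist":[0.025,0.333,0.043],"fingers":-1},
  ],
)

```text
time: 18.95
eef_pos: [0.5332, 0.0585, 0.2536]
tcp_rot: [0.027, 0.984, -0.005, 0.177]
contact_force: [0.6, -0.3, -2.2]
opening: 0.175
finger_force: 61.5
```

arm_command(
  steps=[
    {"translation":[-0.028,-0.049,0.024],"twist":[0.003,0.111,0.017],"fingers":-1},
    {"translation":[-0.055,-0.097,0.048],"twist":[0.006,0.222,0.034],"fingers":-1},
    {"translation":[-0.083,-0.146,0.072],"twist":[0.009,0.333,0.05],"fingers":-1},
    {"translation":[-0.083,-0.146,0.072],"twist":[0.009,0.333,0.05],"fingers":-1},
    {"translation":[-0.083,-0.146,0.072],"twist":[0.009,0.333,0.05],"fingers":-1},
  ],
)

```text
time: 19.58
eef_pos: [0.6005, -0.0515, 0.2182]
tcp_rot: [0.052, 0.999, 0.0, -0.001]
contact_force: [-0.8, -0.2, -0.1]
opening: 0.179
finger_force: 61.5
```

Run:
```python
from plan import *
t=cam('top');s=cam('side');keep=load()
p,R=tipat2([.606,-.054,.12],-6,0);save(p,R);check();save(*keep);im=[]
for cc in(t,s):
    u=proj(cc,[.606,-.054,.09]);c0,r0=int(u[0])-24,int(u[1])-18
    m=crop(cc,r0,c0,36,48,400,300,10)
    for z in(.0,.03,.085):
        q=(proj(cc,p+R.apply([-.005,0,.101-z]))-[c0,r0]+.5)*8.333;cv2.circle(m,(int(q[0]),int(q[1])),3,(255,0,255),1);print(q.round())
    im.append(m)
cv2.imwrite('pics/f.png',np.hstack(im))
```

```text
t 19.68 err mm [-0.5  2.2 -0.4] deg [ 0.02 -0.07 -0.11] F [-0.91  0.62 -0.36] T [-0.03   0.027 -0.001] open 0.177 ff 61.5 q [-0.25  0.12  1.75 -0.    1.27 -1.72]
[211. 139.]
[210. 118.]
[209.  78.]
[211.  97.]
[210.  39.]
[209. -73.]
```

View pics/f.png

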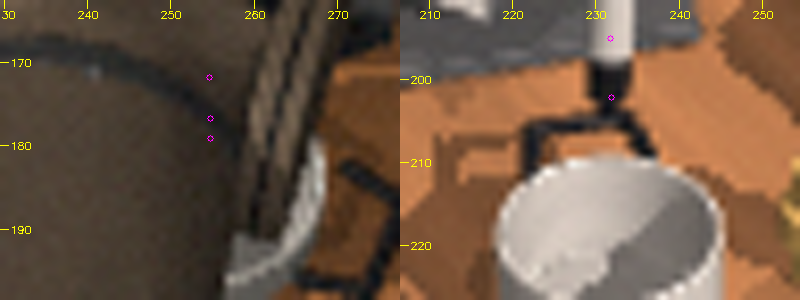

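arm_command(
  steps=[
    {"translation":[0,0,0.04],"twist":[0,0,0],"fingers":-1},
    {"translation":[0,0,0.08],"twist":[0,0,0],"fingers":-1},
    {"translation":[0,0,0.115],"twist":[0,0,0],"fingers":-1},
    {"translation":[0,0,0.133],"twist":[0,0,0],"fingers":-1},
    {"translation":[0,0,0.133],"twist":[0,0,0],"fingers":-1},
  ],
)

```text
time: 20.3
eef_pos: [0.6005, -0.0521, 0.1206]
tcp_rot: [0.052, 0.999, -0.0, 0.0]
contact_force: [0.0, -0.1, -0.6]
opening: 0.172
finger_force: 61.4
```

arm_command(
  steps=[
    {"translation":[0,0,0],"twist":[0,0,0],"fingers":-1},
    {"translation":[0,0,-0.04],"twist":[0,0,0],"fingers":-1},
    {"translation":[0,0,-0.08],"twist":[0,0,0],"fingers":-1},
    {"translation":[0,0,-0.12],"twist":[0,0,0],"fingers":-1},
    {"translation":[0,0,-0.16],"twist":[0,0,0],"fingers":-1},
  ],
)

```text
time: 20.92
eef_pos: [0.6018, -0.0531, 0.2434]
tcp_rot: [0.052, 0.999, -0.0, 0.002]
contact_force: [-0.8, 0.1, -1.8]
opening: 0.176
finger_force: 61.4
```

Run:
```python
from plan import *
check()
h=json.load(open('home.json'));hp=np.array(h['p']);hR=Rn.from_quat(h['q']);a=-hR.as_matrix()[:,2];o=-hR.as_matrix()[:,0];print(hp,a,o)
step(np.array([.52,-.15,.29]),ori(-18.4,12))
step(hp+.085*a+.035*o,hR)
step(hp+.035*a+.008*o,hR)
step(hp+.004*a+.001*o,hR,4)
step(hp,hR,4)
```

```text
t 20.93 err mm [0.5 0.1 2.4] deg [ 0.03 -0.18 -0.03] F [-0.81  0.15 -1.79] T [-0.01  -0.056  0.024] open 0.176 ff 61.4 q [-0.26  0.11  1.72 -0.    1.31 -1.72]
[ 0.50877727 -0.24798984  0.10518827] [-0.54390954  0.18117496  0.81935221] [ 0.77736071 -0.25893699  0.57329046]
translation [0.094, -0.14, -0.065] twist [0.021, -0.199, 0.206] rows 2.2
translation [0.026, -0.129, 0.124] twist [0.0, -0.383, -0.0] rows 2.2
translation [0.036, 0.0, 0.066] twist [0.0, 0.0, -0.0] rows 0.9
translation [0.0093, 0.0004, 0.0416] twist [0.0004, 0.0001, -0.0003] rows 0.5
translation [0.0013, -0.0, 0.0054] twist [0.0, -0.0, 0.0] rows 0.1
```

arm_command(
  steps=[
    {"translation":[0.032,-0.047,-0.032],"twist":[0.007,-0.066,0.069],"fingers":-1},
    {"translation":[0.063,-0.093,-0.06],"twist":[0.014,-0.133,0.137],"fingers":-1},
    {"translation":[0.094,-0.14,-0.065],"twist":[0.021,-0.199,0.206],"fingers":-1},
    {"translation":[0.094,-0.14,-0.065],"twist":[0.021,-0.199,0.206],"fingers":-1},
  ],
)

```text
time: 21.42
eef_pos: [0.5187, -0.1515, 0.2917]
tcp_rot: [0.161, 0.981, -0.017, 0.105]
contact_force: [0.1, 1.0, -0.8]
opening: 0.178
finger_force: 61.5
```

arm_command(
  steps=[
    {"translation":[0.008,-0.043,0.03],"twist":[0,-0.128,0],"fingers":-1},
    {"translation":[0.017,-0.086,0.07],"twist":[0,-0.256,0],"fingers":-1},
    {"translation":[0.026,-0.129,0.124],"twist":[0,-0.383,0],"fingers":-1},
    {"translation":[0.026,-0.129,0.124],"twist":[0,-0.383,0],"fingers":-1},
    {"translation":[0.026,-0.129,0.124],"twist":[0,-0.383,0],"fingers":-1},
  ],
)

```text
time: 22.05
eef_pos: [0.4914, -0.2426, 0.1968]
tcp_rot: [0.152, 0.941, -0.048, 0.298]
contact_force: [0.1, -0.3, -0.4]
opening: 0.178
finger_force: 61.4
```

arm_command(
  steps=[
    {"translation":[0.009,0,0.016],"twist":[0,0,0],"fingers":-1},
    {"translation":[0.018,0,0.033],"twist":[0,0,0],"fingers":-1},
    {"translation":[0.027,0,0.05],"twist":[0,0,0],"fingers":-1},
    {"translation":[0.036,0,0.066],"twist":[0,0,0],"fingers":-1},
    {"translation":[0.036,0,0.066],"twist":[0,0,0],"fingers":-1},
  ],
)

```text
time: 22.68
eef_pos: [0.4951, -0.2429, 0.1357]
tcp_rot: [0.153, 0.942, -0.047, 0.295]
contact_force: [-0.1, -0.5, -0.7]
opening: 0.181
finger_force: 61.5
```

Run:
```python
from plan import *
keep=load();h=json.load(open('home.json'));hp=np.array(h['p']);hR=Rn.from_quat(h['q']);a=-hR.as_matrix()[:,2];o=-hR.as_matrix()[:,0]
save(hp+.035*a+.008*o,hR);check();feel(4);save(*keep)
```

```text
t 22.68 err mm [-0.9  0.8 -2.7] deg [-0.14  0.21  0.04] F [-0.13 -0.55 -0.7 ] T [0.084 0.44  0.032] open 0.181 ff 61.5 q [-0.77 -0.21  2.33  0.52  0.52 -2.4 ]
t 22.88 F [-0.15 -0.08 -1.22] T [ 0.129  0.402 -0.01 ] sdT [0.02  0.018 0.02 ] err [-0.1 -0.2 -0.3]
```

arm_command(
  steps=[
    {"translation":[0.0023,0.0001,0.0104],"twist":[0.0001,0,-0.0001],"fingers":-1},
    {"translation":[0.0046,0.0002,0.0208],"twist":[0.0002,0.0001,-0.0002],"fingers":-1},
    {"translation":[0.007,0.0003,0.0312],"twist":[0.0003,0.0001,-0.0003],"fingers":-1},
    {"translation":[0.0093,0.0004,0.0416],"twist":[0.0004,0.0001,-0.0003],"fingers":-1},
    {"translation":[0.0093,0.0004,0.0416],"twist":[0.0004,0.0001,-0.0003],"fingers":-1},
  ],
)

```text
time: 23.5
eef_pos: [0.5072, -0.2469, 0.1074]
tcp_rot: [0.152, 0.942, -0.047, 0.296]
contact_force: [0.6, -0.4, -1.3]
opening: 0.181
finger_force: 61.5
```

Run:
```python
from plan import *
feel(5)
```

```text
t 23.75 F [-0.04  0.09 -1.19] T [0.122 0.406 0.009] sdT [0.011 0.02  0.036] err [-1.3  0.6  3.4]
```

arm_command(
  steps=[
    {"translation":[0.0007,0,0.0027],"twist":[0,0,0],"fingers":-1},
    {"translation":[0.0013,0,0.0054],"twist":[0,0,0],"fingers":-1},
    {"translation":[0.0013,0,0.0054],"twist":[0,0,0],"fingers":-1},
  ],
)

```text
time: 24.12
eef_pos: [0.5091, -0.248, 0.1049]
tcp_rot: [0.152, 0.941, -0.048, 0.297]
contact_force: [-0.1, 1.1, 0.4]
opening: 0.179
finger_force: 61.5
```

Run:
```python
from plan import *
feel(5)
```

```text
t 24.38 F [-0.37 -0.14 -0.17] T [ 0.053  0.324 -0.041] sdT [0.046 0.034 0.021] err [ 0.2  0.  -0.3]
```

The force shows the brush seated, with its weight taken by the rest. I'm releasing and withdrawing along the axis.

arm_command(
  steps=[
    {"translation":[0,0,0],"twist":[0,0,0],"fingers":-1},
    {"translation":[0,0,0],"twist":[0,0,0],"fingers":-1},
    {"translation":[0,0,0],"twist":[0,0,0],"fingers":-0.55},
    {"translation":[0,0,0],"twist":[0,0,0],"fingers":-0.2},
    {"translation":[0,0,0],"twist":[0,0,0],"fingers":0.3},
  ],
  grip_force=20,
)

```text
time: 25.0
eef_pos: [0.5089, -0.2478, 0.1048]
tcp_rot: [0.152, 0.942, -0.048, 0.297]
contact_force: [0.4, -0.6, 0.2]
opening: 0.597
finger_force: 0.0
```

arm_command(
  steps=[
    {"translation":[0,0,0],"twist":[0,0,0],"fingers":0.8},
    {"translation":[0,0,0],"twist":[0,0,0],"fingers":0.8},
    {"translation":[0,0,0],"twist":[0,0,0],"fingers":0.8},
    {"translation":[0,0,0],"twist":[0,0,0],"fingers":0.8},
  ],
)

```text
time: 25.5
eef_pos: [0.5089, -0.2478, 0.1047]
tcp_rot: [0.152, 0.942, -0.048, 0.297]
contact_force: [-0.9, 0.6, -0.8]
opening: 0.901
finger_force: 0.0
```

arm_command(
  steps=[
    {"translation":[0,0,-0.02],"twist":[0,0,0],"fingers":0.8},
    {"translation":[0,0,-0.05],"twist":[0,0,0],"fingers":0.8},
    {"translation":[0,0,-0.085],"twist":[0,0,0],"fingers":0.8},
    {"translation":[0,0,-0.12],"twist":[0,0,0],"fingers":0.8},
    {"translation":[0,0,-0.12],"twist":[0,0,0],"fingers":0.8},
  ],
)

```text
time: 26.12
eef_pos: [0.4604, -0.2323, 0.1807]
tcp_rot: [0.152, 0.941, -0.05, 0.299]
contact_force: [-0.3, 0.2, -0.4]
opening: 0.902
finger_force: 0.0
```

Run:
```python
from plan import *
p,R=load();save(p+R.apply([0,0,-.09]),R);check()
step(np.array([.46,-.16,.30]),ori(-18.4,8))
s=cam('side');t=cam('top');v=np.load('v0.npz')
for n,c in(('s',s),('t',t)):
    d=np.abs(c['pixels'].astype(int)-v[n+'pixels']).sum(2)>90
    for nm,X in(('restlow',[.545,-.26,.05]),('handle',[.49,-.241,.13]),('pot',[.606,-.054,.04]),('cup',[.423,-.06,.06]),('fitb',[.407,.169,.03])):
        u=proj(c,X).round().astype(int);print(n,nm,u,d[u[1]-10:u[1]+11,u[0]-10:u[0]+11].sum())
cv2.imwrite('pics/g.png',np.vstack([crop(t,140,160,100,200,800,400,20)[:300],np.hstack([crop(s,140,196,60,80,400,300,10),crop(s,175,200,60,80,400,300,10)])]))
```

```text
t 26.12 err mm [ 0.6 -0.7  1.8] deg [ 0.11 -0.25 -0.08] F [-0.3   0.2  -0.37] T [0.086 0.233 0.003] open 0.902 ff 0.0 q [-0.81 -0.39  2.37  0.46  0.65 -2.36]
translation [-0.068, 0.091, -0.149] twist [-0.0, 0.45, -0.0] rows 2.5
s restlow [218 180] 43
s handle [233 161] 37
s pot [232 220] 0
s cup [276 197] 1
s fitb [319 240] 0
t restlow [316 203] 24
t handle [314 215] 23
t pot [255 185] 0
t cup [256 238] 0
t fitb [187 243] 1
```

View pics/g.png

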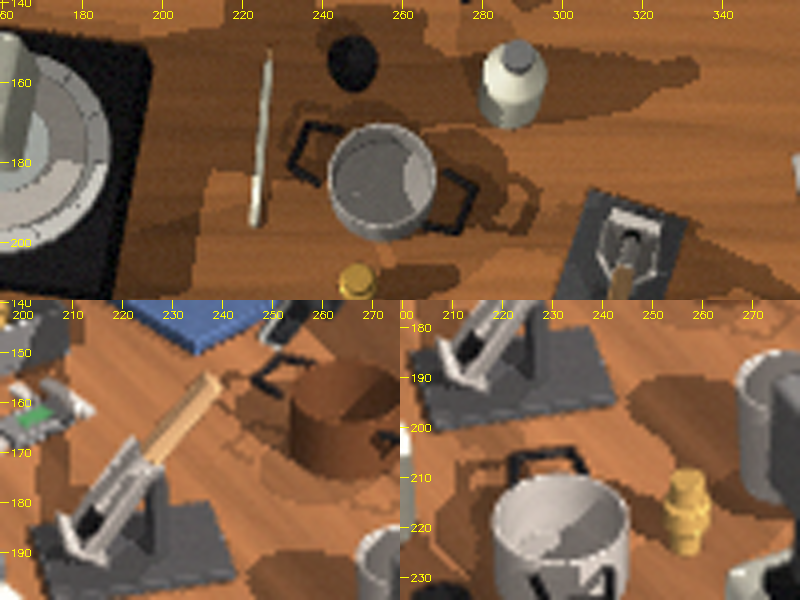

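The brush lies in its rest, with its handle end near side pixel (238,154), and the pot, cup and fitting are unmoved. I'll back off first, then compare the brush's pose with the first image numerically.

arm_command(
  steps=[
    {"translation":[-0.02,0.03,-0.05],"twist":[0,0.11,0],"fingers":0.8},
    {"translation":[-0.045,0.06,-0.1],"twist":[0,0.28,0],"fingers":0.8},
    {"translation":[-0.068,0.091,-0.149],"twist":[0,0.45,0],"fingers":0.8},
    {"translation":[-0.068,0.091,-0.149],"twist":[0,0.45,0],"fingers":0.8},
  ],
)

```text
time: 26.72
eef_pos: [0.4642, -0.1599, 0.3028]
tcp_rot: [0.157, 0.985, -0.012, 0.071]
contact_force: [0.1, 0.2, -0.1]
opening: 0.9
finger_force: 0.0
```

arm_command(
  steps=[
    {"translation":[0,0.08,-0.06],"twist":[0,0,0],"fingers":0.8},
    {"translation":[0,0.16,-0.06],"twist":[0,0,0],"fingers":0.8},
    {"translation":[0,0.24,-0.06],"twist":[0,0,0],"fingers":0.8},
    {"translation":[0,0.3,-0.06],"twist":[0,0,0],"fingers":0.8},
    {"translation":[0,0.3,-0.06],"twist":[0,0,0],"fingers":0.8},
  ],
)

```text
time: 27.35
eef_pos: [0.5252, 0.0587, 0.3402]
tcp_rot: [0.157, 0.985, -0.011, 0.066]
contact_force: [0.3, 0.0, -0.0]
opening: 0.896
finger_force: 0.0
```

Run:
```python
from plan import *
s=cam('side');t=cam('top');v=np.load('v0.npz');check()
for n,c,(r0,r1,c0,c1) in(('s',s,(145,200,200,250)),('t',t,(180,230,285,340))):
    A=v[n+'pixels'][r0:r1,c0:c1].astype(int);B=c['pixels'][r0:r1,c0:c1].astype(int)
    d=np.abs(A-B).sum(2);print(n,(d>90).sum())
    for i in range(d.shape[0]):
        if (d[i]>60).any(): print(r0+i,''.join('#' if x>120 else '+' if x>60 else '.' for x in d[i]))
    if n=='s':
        # shift of handle patch, subpixel, by phase correlation
        g=lambda I:cv2.cvtColor(I[152:170,224:244],cv2.COLOR_RGB2GRAY).astype(np.float32)
        print('shift',cv2.phaseCorrelate(g(v['spixels']),g(c['pixels']),cv2.createHanningWindow((20,18),cv2.CV_32F)))
```

```text
t 27.45 err mm [ 64.6 215.8  41.3] deg [ 0.05  0.21 -0.12] F [-0.34 -0.82  0.47] T [0.044 0.021 0.006] open 0.901 ff 0.0 q [-0.07 -0.19  1.84 -0.04  1.36 -1.31]
s 89
154 ....................................#.............
155 ....................................#.+#..........
156 ....................................##.#..........
157 ..................................+++..##.........
158 ................................+++#..##..........
159 ...............................++.#..+#+..........
160 ..............................+..#...##...........
161 .............................+..#...##............
162 ...............................++..+#.............
163 ...............................+...#..............
164 ............................+.+...#...............
165 .....##...................+..#...#................
166 ....#...+................+..#...+.................
167 ....#...+..................+....+.................
168 ........#+............#........#..................
169 ...#.....+....................#...................
170 ...#.....+...................+....................
[... 1501 characters left out ...]
...............#.......#................
203 ..............................+........................
205 .........................+.............................
206 ................................+......................
208 .....................................+.................
215 ..........................++#..........................
216 ...........................#####.......................
217 ..........................#..+##.......................
218 ..........................#....+.......................
219 ..........................##...........................
220 ..........................####.........................
221 ..........................++##.........................
```

Run:
```python
from plan import *
s=cam('side');t=cam('top');v=np.load('v0.npz')
up=lambda I:cv2.resize(cv2.cvtColor(I,cv2.COLOR_RGB2GRAY),None,fx=8,fy=8,interpolation=cv2.INTER_CUBIC)
def shift(n,c,r0,r1,c0,c1):
    A=up(v[n+'pixels'])[r0*8:r1*8,c0*8:c1*8];B=up(c['pixels'])
    m=24;W=B[r0*8-m:r1*8+m,c0*8-m:c1*8+m];q=cv2.matchTemplate(W,A,cv2.TM_CCOEFF_NORMED);_,b,_,l=cv2.minMaxLoc(q)
    print(n,(r0,r1,c0,c1),'dcol %.2f drow %.2f'%((l[0]-m)/8,(l[1]-m)/8),'score %.3f at0 %.3f'%(b,q[m,m]))
for bx in((151,161,230,242),(158,168,226,238),(164,173,221,233),(178,188,209,219),(190,200,225,245)): shift('s',s,*bx)
for bx in((212,222,308,320),(204,214,310,321),(196,204,312,322),(188,196,308,330),(215,228,292,304)): shift('t',t,*bx)
```

```text
s (151, 161, 230, 242) dcol 1.00 drow 0.62 score 0.875 at0 0.543
s (158, 168, 226, 238) dcol 0.88 drow 0.25 score 0.945 at0 0.694
s (164, 173, 221, 233) dcol 0.12 drow 0.25 score 0.933 at0 0.891
s (178, 188, 209, 219) dcol -0.38 drow 0.12 score 0.851 at0 0.804
s (190, 200, 225, 245) dcol 0.00 drow 0.00 score 0.998 at0 0.998
t (212, 222, 308, 320) dcol -0.88 drow 1.38 score 0.963 at0 0.686
t (204, 214, 310, 321) dcol 0.00 drow 0.00 score 0.964 at0 0.964
t (196, 204, 312, 322) dcol 0.62 drow -0.75 score 0.932 at0 0.701
t (188, 196, 308, 330) dcol 0.00 drow 0.00 score 0.998 at0 0.998
t (215, 228, 292, 304) dcol 0.00 drow 0.00 score 0.991 at0 0.991
```

Run:
```python
from plan import *
p,R=load();save(p+R.apply([0,.3*.75,-.06*.75]),R);check()
s=cam('side');t=cam('top')
h=json.load(open('home.json'));hp=np.array(h['p']);hR=Rn.from_quat(h['q'])
def J(c,X): return np.array([(proj(c,np.array(X)+e)-proj(c,np.array(X)-e))/2e-3 for e in np.eye(3)*1e-3]).T
E=np.array([.4765,-.2375,.1535]);a=-hR.as_matrix()[:,2]
for nm,X,ds,dt in(('end',E-.008*a,(1.,.62),(-.88,1.38)),('tip',E-.15*a,(-.38,.12),(.62,-.75))):
    A=np.vstack([J(s,X),J(t,X)]);d=np.linalg.lstsq(A,np.array([*ds,*dt]),rcond=None)[0];print(nm,'world mm',(d*1e3).round(1),'tool xyz',(hR.inv().apply(d)*1e3).round(1),'resid',(A@d-[*ds,*dt]).round(2))
```

```text
t 27.55 err mm [-0.5 -0.8 -2.1] deg [0.05 0.12 0.03] F [ 0.47 -1.01  1.17] T [-0.032  0.054 -0.016] open 0.902 ff 0.0 q [-0.07 -0.19  1.84 -0.04  1.36 -1.31]
end world mm [-3.5  2.2 -2.9] tool xyz [5.  0.9 0.1] resid [ 0.15  0.04  0.09 -0.1 ]
tip world mm [ 2.  -1.6 -0.4] tool xyz [-1.7 -0.9  1.7] resid [-0.29 -0.08 -0.17  0.22]
```

The brush sits about 2.6° off: its tip is ~2 mm out of the V and the handle end leans 5 mm. I'll mend it with a regrasp and a small rotation.

Run:
```python
from plan import *
h=json.load(open('home.json'));hp=np.array(h['p']);hR=Rn.from_quat(h['q']);a=-hR.as_matrix()[:,2]
step(np.array([.46,-.16,.30]),ori(-18.4,8));step(hp+.09*a,hR);step(hp,hR,4)
```

```text
translation [0.0, -0.3, 0.06] twist [-0.0, -0.0, -0.0] rows 3.7
translation [-0.007, -0.091, 0.164] twist [0.0, -0.45, 0.0] rows 2.5
translation [-0.0002, -0.0, 0.1197] twist [0.0, -0.0, 0.0] rows 1.4
```

arm_command(
  steps=[
    {"translation":[0,-0.08,0.015],"twist":[0,0,0],"fingers":1},
    {"translation":[0,-0.16,0.03],"twist":[0,0,0],"fingers":1},
    {"translation":[0,-0.24,0.045],"twist":[0,0,0],"fingers":1},
    {"translation":[0,-0.3,0.06],"twist":[0,0,0],"fingers":1},
    {"translation":[0,-0.3,0.06],"twist":[0,0,0],"fingers":1},
  ],
)

```text
time: 28.28
eef_pos: [0.4586, -0.1628, 0.2981]
tcp_rot: [0.163, 0.984, -0.011, 0.068]
contact_force: [0.2, -0.5, 0.9]
opening: 1.0
finger_force: 0.0
```

arm_command(
  steps=[
    {"translation":[-0.002,-0.04,0.04],"twist":[0,-0.15,0],"fingers":1},
    {"translation":[-0.005,-0.08,0.09],"twist":[0,-0.3,0],"fingers":1},
    {"translation":[-0.007,-0.091,0.164],"twist":[0,-0.45,0],"fingers":1},
    {"translation":[-0.007,-0.091,0.164],"twist":[0,-0.45,0],"fingers":1},
    {"translation":[-0.007,-0.091,0.164],"twist":[0,-0.45,0],"fingers":1},
  ],
)

```text
time: 28.9
eef_pos: [0.4623, -0.2333, 0.1832]
tcp_rot: [0.152, 0.941, -0.05, 0.299]
contact_force: [0.1, -0.5, 1.8]
opening: 0.999
finger_force: 0.0
```

arm_command(
  steps=[
    {"translation":[0,0,0.03],"twist":[0,0,0],"fingers":1},
    {"translation":[0,0,0.06],"twist":[0,0,0],"fingers":1},
    {"translation":[0,0,0.09],"twist":[0,0,0],"fingers":1},
    {"translation":[-0.0002,0,0.1197],"twist":[0,0,0],"fingers":1},
    {"translation":[-0.0002,0,0.1197],"twist":[0,0,0],"fingers":1},
  ],
)

```text
time: 29.52
eef_pos: [0.5141, -0.2506, 0.1107]
tcp_rot: [0.151, 0.941, -0.05, 0.3]
contact_force: [0.0, -0.2, 0.5]
opening: 0.999
finger_force: 0.0
```

arm_command(
  steps=[
    {"translation":[0,0,0],"twist":[0,0,0],"fingers":-0.4},
    {"translation":[0,0,0],"twist":[0,0,0],"fingers":-0.4},
    {"translation":[0,0,0],"twist":[0,0,0],"fingers":-0.5},
    {"translation":[0,0,0],"twist":[0,0,0],"fingers":-0.8},
    {"translation":[0,0,0],"twist":[0,0,0],"fingers":-1},
  ],
  grip_force=25,
)

```text
time: 30.15
eef_pos: [0.509, -0.2477, 0.1051]
tcp_rot: [0.152, 0.941, -0.048, 0.297]
contact_force: [0.7, 1.1, 1.9]
opening: 0.182
finger_force: 31.3
```

arm_command(
  steps=[
    {"translation":[0,0,0],"twist":[0,0,0],"fingers":-1},
    {"translation":[0,0,0],"twist":[0,0,0],"fingers":-1},
    {"translation":[0,0,0],"twist":[0,0,0],"fingers":-1},
  ],
)

```text
time: 30.52
eef_pos: [0.5091, -0.2478, 0.1049]
tcp_rot: [0.152, 0.941, -0.048, 0.297]
contact_force: [0.9, 1.7, 2.0]
opening: 0.186
finger_force: 31.4
```

Run:
```python
from plan import *
check();feel(3)
```

```text
t 30.52 err mm [ 0.3  0.2 -0.3] deg [-0.03 -0.02 -0.03] F [0.85 1.71 2.04] T [ 0.283 -0.118  0.259] open 0.186 ff 31.4 q [-0.75 -0.12  2.31  0.59  0.44 -2.47]
t 30.68 F [0.31 1.43 2.01] T [ 0.327 -0.129  0.228] sdT [0.025 0.029 0.022] err [ 0.3  0.2 -0.3]
```

arm_command(
  steps=[
    {"translation":[0,0,-0.003],"twist":[0,0,0],"fingers":-1},
    {"translation":[-0.0007,0,-0.003],"twist":[0,0.025,0],"fingers":-1},
    {"translation":[-0.0014,0,-0.003],"twist":[0,0.05,0],"fingers":-1},
    {"translation":[-0.0014,0,0],"twist":[0,0.05,0],"fingers":-1},
    {"translation":[-0.0014,0,0],"twist":[0,0.05,0],"fingers":-1},
  ],
)

```text
time: 31.3
eef_pos: [0.5099, -0.2482, 0.1054]
tcp_rot: [0.154, 0.949, -0.044, 0.272]
contact_force: [4.2, 0.3, -0.8]
opening: 0.184
finger_force: 31.0
```

```bash
cat > cmp.py <<'E'
from plan import *
s=cam('side');t=cam('top');v=np.load('v0.npz')
up=lambda I:cv2.resize(cv2.cvtColor(I,cv2.COLOR_RGB2GRAY),None,fx=8,fy=8,interpolation=cv2.INTER_CUBIC)
def shift(n,c,r0,r1,c0,c1):
    A=up(v[n+'pixels'])[r0*8:r1*8,c0*8:c1*8];B=up(c['pixels'])
    m=24;W=B[r0*8-m:r1*8+m,c0*8-m:c1*8+m];q=cv2.matchTemplate(W,A,cv2.TM_CCOEFF_NORMED);_,b,_,l=cv2.minMaxLoc(q)
    print(n,(r0,c0),'dcol %.2f drow %.2f'%((l[0]-m)/8,(l[1]-m)/8),'score %.3f at0 %.3f'%(b,q[m,m]))
for bx in((151,161,230,242),(158,168,226,238),(164,173,221,233),(178,188,209,219)): shift('s',s,*bx)
for bx in((212,222,308,320),(204,214,310,321),(196,204,312,322)): shift('t',t,*bx)
E
python3 cmp.py; python3 -c "
from plan import *
feel(3)"
```

```text
s (151, 230) dcol 3.00 drow 3.00 score 0.266 at0 -0.246
s (158, 226) dcol -2.88 drow 3.00 score 0.199 at0 -0.196
s (164, 221) dcol -1.75 drow 2.25 score 0.863 at0 0.679
s (178, 209) dcol -0.12 drow 0.12 score 0.945 at0 0.935
t (212, 308) dcol -1.62 drow 3.00 score 0.509 at0 -0.053
t (204, 310) dcol -0.12 drow -0.25 score 0.736 at0 0.732
t (196, 312) dcol 0.25 drow -0.25 score 0.970 at0 0.936
t 31.55 F [ 3.74  0.59 -0.03] T [ 0.241 -0.482  0.25 ] sdT [0.01  0.021 0.031] err [ 1.  -0.2  0.3]
```

The tip region matches the start image again. Releasing and withdrawing.

arm_command(
  steps=[
    {"translation":[0,0,0],"twist":[0,0,0],"fingers":-0.6},
    {"translation":[0,0,0],"twist":[0,0,0],"fingers":-0.4},
    {"translation":[0,0,0],"twist":[0,0,0],"fingers":0},
    {"translation":[0,0,0],"twist":[0,0,0],"fingers":0.8},
    {"translation":[0,0,0],"twist":[0,0,0],"fingers":0.8},
  ],
)

```text
time: 32.17
eef_pos: [0.5097, -0.2481, 0.1053]
tcp_rot: [0.154, 0.949, -0.044, 0.272]
contact_force: [0.6, 0.1, -0.2]
opening: 0.892
finger_force: 0.0
```

arm_command(
  steps=[
    {"translation":[0,0,0],"twist":[0,0,0],"fingers":0.8},
    {"translation":[0,0,0],"twist":[0,0,0],"fingers":0.8},
    {"translation":[0.0014,0,0],"twist":[0,-0.05,0],"fingers":0.8},
    {"translation":[0.0014,0,0],"twist":[0,-0.05,0],"fingers":0.8},
  ],
)

```text
time: 32.67
eef_pos: [0.5081, -0.2472, 0.1038]
tcp_rot: [0.153, 0.942, -0.047, 0.296]
contact_force: [0.4, -0.8, -0.3]
opening: 0.899
finger_force: 0.0
```

arm_command(
  steps=[
    {"translation":[0,0,-0.02],"twist":[0,0,0],"fingers":0.8},
    {"translation":[0,0,-0.05],"twist":[0,0,0],"fingers":0.8},
    {"translation":[0,0,-0.085],"twist":[0,0,0],"fingers":0.8},
    {"translation":[0,0,-0.12],"twist":[0,0,0],"fingers":0.8},
    {"translation":[0,0,-0.12],"twist":[0,0,0],"fingers":0.8},
  ],
)

```text
time: 33.3
eef_pos: [0.4605, -0.2325, 0.1811]
tcp_rot: [0.152, 0.941, -0.05, 0.298]
contact_force: [-0.4, 0.0, 0.7]
opening: 0.902
finger_force: 0.0
```

arm_command(
  steps=[
    {"translation":[-0.02,0.03,-0.05],"twist":[0,0.11,0],"fingers":0.8},
    {"translation":[-0.045,0.06,-0.1],"twist":[0,0.28,0],"fingers":0.8},
    {"translation":[-0.068,0.091,-0.149],"twist":[0,0.45,0],"fingers":0.8},
    {"translation":[-0.068,0.091,-0.149],"twist":[0,0.45,0],"fingers":0.8},
  ],
)

```text
time: 33.8
eef_pos: [0.4642, -0.1601, 0.3035]
tcp_rot: [0.158, 0.985, -0.012, 0.072]
contact_force: [0.2, 0.1, -0.2]
opening: 0.901
finger_force: 0.0
```

arm_command(
  steps=[
    {"translation":[0,0.08,-0.06],"twist":[0,0,0],"fingers":0.8},
    {"translation":[0,0.16,-0.06],"twist":[0,0,0],"fingers":0.8},
    {"translation":[0,0.24,-0.06],"twist":[0,0,0],"fingers":0.8},
    {"translation":[0,0.3,-0.06],"twist":[0,0,0],"fingers":0.8},
    {"translation":[0,0.3,-0.06],"twist":[0,0,0],"fingers":0.8},
  ],
)

```text
time: 34.42
eef_pos: [0.5253, 0.0585, 0.3407]
tcp_rot: [0.157, 0.985, -0.011, 0.067]
contact_force: [-0.6, -0.5, -0.8]
opening: 0.901
finger_force: 0.0
```

```bash
python3 cmp.py
```

```text
s (151, 230) dcol 0.25 drow 0.25 score 0.951 at0 0.907
s (158, 226) dcol 0.12 drow 0.38 score 0.976 at0 0.919
s (164, 221) dcol 0.12 drow 0.12 score 0.969 at0 0.955
s (178, 209) dcol -0.12 drow 0.00 score 0.966 at0 0.964
t (212, 308) dcol -0.25 drow 0.50 score 0.979 at0 0.937
t (204, 310) dcol 0.00 drow 0.00 score 0.988 at0 0.988
t (196, 312) dcol 0.12 drow -0.25 score 0.981 at0 0.963
```

The brush is now within about 1 mm of how I found it. Handing in.

```bash
python3 -c "
from plant import sign_off
print(sign_off())"
```

```text
the job is handed in; nothing more can be done
None
```

I dipped the brush in the tall cup, wiped once across the stage glass, rinsed it in the low pot, set it back within about 1–2 mm of its start (after one regrasp to straighten it), and handed in at 34.5 s; wiping force was about 2–3 N and the cup and pot did not move, but I viewed 11 pictures against the limit of 10.

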